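Clear the drip rack and hang up the massage T-bars

ROBOT

A 7-joint arm with a two-finger parallel gripper is mounted at the origin on the work surface. World frame = base frame: x ahead of the robot, y to its left, z up, the work surface at z = 0. Lengths are in m, angles in rad, forces in N, time in s.
With the tool pointing down it reaches from about 0.35 to 0.9 m from the base axis. Payload 7.2 kg.
Tool frame: the origin (TCP) lies on the centre line of the jaws, within the pads' length; the fingertips stand env.finger_overhang ahead of it and the grasp point (between the pads) lies 2 mm behind it (env.finger_overhang is the distance from the TCP to the fingertips, in m); z points along the fingers, y is the line along which they close (so a half turn about z gives the same grasp; the last joint's range is limited). The gripper opens to 85 mm and grips with 20 to 120 N. Pads are 22 mm wide; open, the fingers measure 114 mm over their backs; the gripper's body (76 mm by 85 mm) begins 54 mm behind the grasp point. The pads swing forward as they close: fully open they stand 13 mm farther back than shut.
Start: joints at [1.08, 0.411, -0.013, 1.596, 0.006, 1.134, -0.082], TCP at [0.256, -0.57, 0.248] pointing down, gripper open.
Joint ranges: [-2.95, 2.95], [-0.29, 1.99], [-1.47, 1.44], [0.14, 2.54], [-1.03, 4.17], [0.13, 1.85], [-2.86, 2.86]. Speed limits (rad/s): [2.39, 2.39, 3.01, 3.01, 3.14, 3.14, 3.14].

INTERFACE

Orientations are given as [roll, pitch, yaw] about the fixed x, y, z axes, in that order (R = Rz(yaw) Ry(pitch) Rx(roll)).
In Python, from station import env, optics, hand_in gives the robot as it stands.
- The arm moves only by the shell command python3 -m inch 'ROWS' [FORCE]. ROWS is JSON, a list of rows, each a list of 3 entries, a list of its own where there are three numbers: the shift along the tool's x, y, z normalised to -1 to 1, where 1 is 2.5 cm, then the turn, a rotation vector about the tool's x, y, z normalised to -1 to 1, where 1 is 360 degrees, then the opening, from 0 (shut) to 1 (fully open). A call has 1 to 8 rows; each row shifts and turns the commanded pose from where the row before left it, along the tool's axes as they then stand; what a row does not reach is not made up. A row lasts 1/10 s, in which the tool goes at most 50 mm and 8.59 degrees, less where a joint would pass 70% of its speed; a pose out of reach is approached as far as the arm can. A call with a number of a shift or a turn outside -1 to 1 is refused whole. A call with a gripper value outside its range is refused whole. The fingers move at their own pace and stop on an object; FORCE is the grip in N (left out, the last holds). Time passes only in rows, so rows that do not move let the fingers close. It gives the time, the measured TCP pose, the force, the opening and the grip force at its end, in the units of the state.
- env.observe(): the state, without advancing time (a new reading comes with each control period).
- optics.grab_frame(name): name is "scene" or "side" or "wrist"; returns a dict with "frame" (400x640x3 uint8, red, green, blue), "range_z" (400x640 float32, m along the optical axis (not along the pixel's ray), 0 where there is no reading), "fovy" (degrees; the focal length in pixels is half the picture's height over the tangent of half this angle, whatever the lens; pixels are square), "cx", "cy" (the principal point, pixels), "pose" (4x4, takes a point from camera to world coordinates); the wrist camera has in their place "mount" (4x4, takes a point from camera to tool coordinates, whose origin is the TCP and whose axes are the flange's). Camera axes: x right, y down, z forward; pixel columns grow to the right and rows downward; lengths in m; the calibration is good to about 2 mm. A picture is of the moment at which its call begins: read the wrist's pose just before it.
- hand_in(): hands the job in; it is judged then, once.
The state is a dict: "t": time; "q": joint angles; "qvel": joint speeds; "tau": joint torques, N m; "ee_pos": TCP position; "eef_rot": TCP orientation; "force": force on the tool from outside, world axes, zero at the start; "moment": the same for the moment, N m; "finger_gap": finger opening in m; "grip_force": force on a finger pad.
Only numpy, scipy, OpenCV 4.12 (cv2) and the standard library are available. Lean on these libraries where they do the work, as an engineer would, in place of code of your own. Each camera call takes 0.05 s, during which the arm holds its last target. There are 200 camera calls.

TASK

The washed massage T-bars are to hang up to dry, but the steel jug has been left on the rack's tray in front of the hooks: first lift the jug off the tray and stand it upright on the wooden step crate. Then hang every T-bar lying on the mat on a hook of its own: pick it up by its cross handle, ease your grip so that the stem swings down to hang straight, grip it firmly again, and bring it in from the front so that the stem hangs between the hook's two prongs and the cross handle rests across them. Leave the other things where they are.

Things in the scene. Friction and masses are not known exactly. Their poses are not given: they have to be found in the camera images.
- bar1: massage T-bar, about 0.2 kg: wooden cross handle 28 mm thick, 54 mm long, ends tapering to flat faces 6 mm across; from its middle a steel stem 12 mm thick ending in a steel ball 28 mm across. Origin: middle of the handle; y along the handle; the stem runs along -x, ball centre 105 mm from the origin, so +x points up when it hangs. Lies flat on the 4 mm mat, handle axis 18 mm above the table
- bar2: a T-bar like bar1 (two to four are present; absent ones give None). Pinched by its two end faces, a bar stays level at 50 N or more; as the grip is eased the stem sinks, from about 40 N on, and hangs within about 0.2 rad of straight down at 5 N; below about 2 N it falls out. Clamped again at 50 N or more it stays as it hangs
- bar3: a T-bar like bar1; all weigh most at the ball (balance point about 73 mm down the stem from the handle's axis)
- bar4: a T-bar like bar1
- jug: steel jug, 84 mm across, 119 mm tall to the top of its closed lid, 164 mm with the handle; about 0.4 kg. Origin: middle of its underside, z up its axis. It starts upright on the rack's tray, in front of the hooks
- jug_handle (a point): middle of the grip of the jug's rigid black carry handle, an arch over the lid: a level bar 14 mm thick (jug's x), 74 mm long (jug's y), 18 mm high, centred 155 mm above the jug's underside; the space below the bar is open down to the lid, 27 mm lower. Axes are those of the jug
- rack: drip rack, fixed: grey tray 260 x 360 mm, floor 10 mm above the table (side rims 18, front rim 15 mm high), with an upright back panel 185 mm high that carries four hooks in a row 95 mm apart. Origin on the table; y along the row, -x the open front to which the hooks point; tray from x = -190 to +70 mm, panel's face at x = +54 mm
- hook1 (a point): two-prong hook on the rack: two level steel prongs 8 mm thick, 28 mm apart between centres along the rack's y (20 mm clear gap, 36 mm overall), pointing to the rack's -x. Site: midway between the prongs, level with their tops, 150 mm above the table; axes of the rack. The panel's face is 56 mm behind it (+x); the front ends, 50 mm before it (-x), turn up 10 mm above the prong tops
- hook2 (a point): hook like hook1. A bar's stem fits between the prongs, its ball does not. Hung up, the cross handle lies across both prongs along the rack's y, its axis 14 mm above this point
- hook3 (a point): hook like hook1
- hook4 (a point): hook like hook1
- crate: wooden step crate, fixed, 380 mm (its x) by 240 mm (its y), top 90 mm above the table; origin under its middle. Its -x half carries other things, its +x half (farther from the robot) is clear
- crate_spot (a point): middle of the clear part of the crate's top (75 mm from the crate's middle along its x, 30 mm along its y, at the height of the top); axes of the crate
- tumbler: clear acrylic tumbler, 72 mm across, 110 mm tall, on the crate; origin under its middle. Leave it alone
- phone_stand: orange plastic phone stand, 90 x 75 mm, 98 mm tall, on the crate; origin under its middle. Leave it alone
- collar: black iron spring collar lying on the crate, ring 68 mm across with two short tabs, 16 mm tall; origin under its middle. Leave it alone
- massage_ball_center (a point): centre of the purple massage ball, 64 mm across, sitting on a low wooden ring between mat and rack, near the robot. Leave it alone

How it is judged:
By the outcome, as a careful person would: the job done as asked, in the order asked, and still so for the second after the job is handed in, with the robot touching nothing.
Of bar1, bar2, bar3, bar4 only 2 to 4 are there at a start; the rules pass over those that are not, and their reading is None.
At some moment in a run one of jug, bar1, bar2, bar3, bar4 may be knocked a few centimetres aside while the robot is not near it.
Once in a run the grip may slacken for a moment while it holds something.
It also fails if it takes over 210 s, if anything falls off the work surface, if the arm or the gripper's body presses on something with over 40 N, if the wrist force passes 120 N, or if a joint passes its speed limit or range.

## Working session

There is one attempt and no reset: what is moved stays moved. The work goes in short steps, Python scripts to look and compute and a shell command to move; the robot and the scene stay as the last step left them, time stands still between calls to the robot, and variables do not carry over. Pictures are saved under pics/ and viewed, at most 14 in all, crops included, and the job is handed in when it is done.

```bash
ls; mkdir -p pics; cat > look.py <<'E'
import cv2,numpy as np,sys
from station import env,optics
def snap(n,fn=None):
    s=env.observe(); d=optics.grab_frame(n)
    if fn: cv2.imwrite('pics/'+fn,d['frame'][:,:,::-1])
    return s,d
E
python3 - <<'E'
from look import *
np.set_printoptions(precision=4,suppress=True)
print(env.finger_overhang,env.observe())
for n in ['scene','side']:
    s,d=snap(n,n+'0.png'); np.save(n+'0.npy',d,allow_pickle=True)
    print(n,d['fovy'],d['cx'],d['cy'],d['pose'].tolist() if 'pose' in d else d['mount'], (d['range_z']>0).mean())
    print([k for k in d])
s,d=snap('wrist','wrist0.png');print(d['fovy'],d['cx'],d['cy'],d['mount'])
a=np.vstack([cv2.imread('pics/scene0.png')]);
E
```

```text
pics
0.017 {'t': 0.0, 'q': array([ 1.0798,  0.4119, -0.0127,  1.597 ,  0.0057,  1.1343, -0.0822]), 'qvel': array([-0.0018,  0.0002, -0.0003, -0.0003,  0.    ,  0.0012,  0.0003]), 'tau': array([ -0.0003, -60.0625,   0.6822, -29.9407,   0.0139,   0.0107,
         0.0001]), 'ee_pos': array([ 0.2562, -0.5696,  0.2474]), 'eef_rot': array([-3.14  ,  0.0002,  0.4229]), 'force': array([-0.2472, -0.2008, -0.0133]), 'moment': array([ 0.0272, -0.0127, -0.008 ]), 'grip_force': 0.0, 'finger_gap': 0.08510979345250315}
scene 44.20170716986315 315.0129621900153 195.28147361247224 [[0.12422533987802963, 0.7724246264420858, -0.6228388727415721, 1.4366214528567334], [0.9920992727245375, -0.08560285728838346, 0.09171250669079221, -0.16152134498159632], [0.01752421158374809, -0.6293110099862141, -0.7769559541688955, 1.3191350348071427], [0.0, 0.0, 0.0, 1.0]] 0.996
['frame', 'range_z', 'fovy', 'cx', 'cy', 'pose']
side 46.59947982901217 323.15638552293564 200.6223465297596 [[0.9732082231674692, -0.1080149928357273, 0.2029741749137432, 0.18402363197132993], [-0.22952520646347696, -0.5084713015161685, 0.8299247647421734, -1.215719150477885], [0.013562225374742916, -0.8542772950612414, -0.5196406154119723, 0.8537278783232267], [0.0, 0.0, 0.0, 1.0]] 0.99583203125
['frame', 'range_z', 'fovy', 'cx', 'cy', 'pose']
58.13442522706645 317.3884351789299 193.1675265676541 [[-0.0003 -0.9644 -0.2644  0.0661]
 [ 1.      0.0001 -0.0013 -0.001 ]
 [ 0.0013 -0.2644  0.9644 -0.1267]
 [ 0.      0.      0.      1.    ]]
```

View pics/scene0.png

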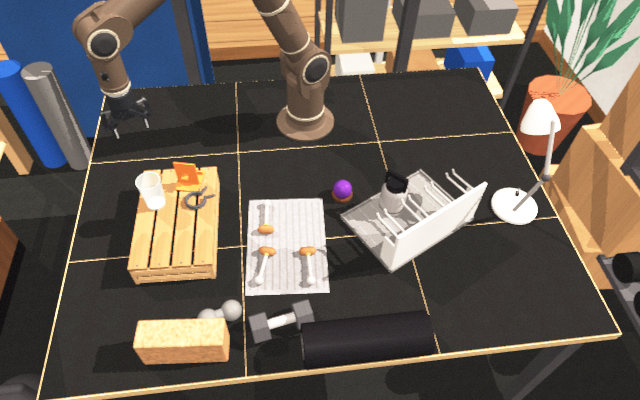

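View pics/side0.png

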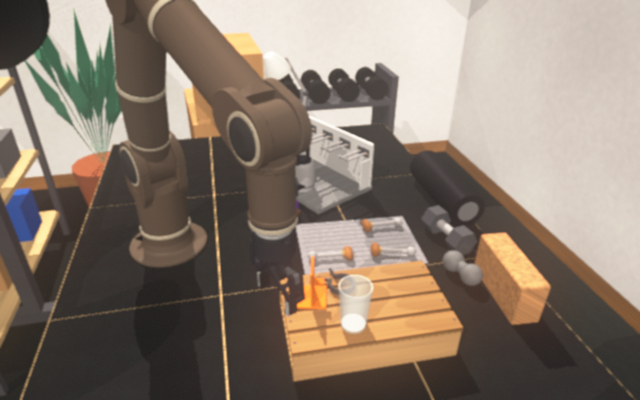

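Three bars lie on the mat, at about (265,229), (267,251) and (308,251) in the scene view. The jug is at (395,190) in front of the hooks, and the rack's panel faces the upper left. The crate is at (177,225), with its lower half clear.

```bash
cat >> look.py <<'E'
def cloud(d,T=None):
    T=d['pose'] if T is None else T
    h,w=d['range_z'].shape; f=h/2/np.tan(np.radians(d['fovy']/2))
    u,v=np.meshgrid(np.arange(w),np.arange(h)); z=d['range_z']
    P=np.stack([(u-d['cx'])/f*z,(v-d['cy'])/f*z,z],-1)@T[:3,:3].T+T[:3,3]
    P[z==0]=np.nan
    return P
def wristT(s,d):
    from scipy.spatial.transform import Rotation as R
    T=np.eye(4);T[:3,:3]=R.from_euler('xyz',s['eef_rot']).as_matrix();T[:3,3]=s['ee_pos'];return T@d['mount']
def bars(d,P,box=None):
    "wood-coloured handle blobs low on mat + stem points -> handle centre, ball centre"
    hsv=cv2.cvtColor(d['frame'],cv2.COLOR_RGB2HSV)
    m=(hsv[...,0]>5)&(hsv[...,0]<20)&(hsv[...,1]>120)&(P[...,2]<.06)&(P[...,2]>.012)
    n,l,st,c=cv2.connectedComponentsWithStats(m.astype(np.uint8))
    for i in range(1,n):
        if st[i,4]>25:
            Q=P[l==i]; q=np.nanmedian(Q,0)
            if not(.3<q[0]<1 and -.3<q[1]<.25): continue
            r=cv2.minAreaRect((Q[:,:2]*1000).astype(np.float32))
            near=np.linalg.norm(P[...,:2]-q[:2],axis=-1)<.14
            k=near&(P[...,2]>.017)&(P[...,2]<.05)&~m; 
            S=P[k]; 
            print('handle px',c[i].round(),'n',st[i,4],'c',np.array(r[0])/1000,'size',r[1],'ang',r[2],'zmax',np.nanpercentile(Q[:,2],95))
            D=np.linalg.norm(S[:,:2]-np.array(r[0])/1000,axis=1); F=S[(D>.07)&(D<.125)]
            if len(F): print('   far pts median',np.median(F,0),len(F))
E
python3 - <<'E'
from look import *
np.set_printoptions(precision=4,suppress=True)
d=np.load('scene0.npy',allow_pickle=True).item();P=cloud(d)
x,y,z=P[...,0],P[...,1],P[...,2]
print('table z',np.median(z[300:320,100:130]))
bars(d,P)
# crate
k=(z>.08)&(z<.1)&(x>.2)&(x<.8)&(y<-.2)&(y>-.7)
print('crate',cv2.minAreaRect((P[k][:,:2]*1000).astype(np.float32)),np.median(z[k]))
# panel + rack
k=(z>.08)&(z<.2)&(x>.4)&(x<1)&(y>.1)&(y<.6)
Q=P[k];t=Q[Q[:,2]>.178];print('top edge',len(t),cv2.minAreaRect((t[:,:2]*1000).astype(np.float32)))
k=(z>.005)&(z<.2)&(x>.3)&(x<1)&(y>.05)&(y<.6)
r=cv2.minAreaRect((P[k][:,:2]*1000).astype(np.float32));print('rack foot',r,cv2.boxPoints(r))
hsv=cv2.cvtColor(d['frame'],cv2.COLOR_RGB2HSV)
k=(z>.125)&(z<.18)&(hsv[...,2]<70)&(x>.3)&(x<.75)&(y>.05)&(y<.5)
Q=P[k];print('jugblack',k.sum(),Q.min(0),Q.max(0),cv2.minAreaRect((Q[Q[:,2]>.15][:,:2]*1000).astype(np.float32)))
big=cv2.resize(d['frame'][150:300,230:500,::-1],None,fx=2.9,fy=2.9,interpolation=cv2.INTER_CUBIC);cv2.imwrite('pics/crop1.png',big)
E
```

```text
table z 0.0005954312837995746
handle px [265. 229.] n 87 c [ 0.519  -0.1844] size (35.47016143798828, 41.71693801879883) ang 21.365467071533203 zmax 0.03256855624446695
   far pts median [ 0.4419 -0.1768  0.0241] 123
handle px [266. 251.] n 101 c [ 0.6019 -0.1856] size (47.81947708129883, 26.047780990600586) ang 82.24512481689453 zmax 0.033475143329489754
   far pts median [ 0.6826 -0.2051  0.0256] 142
handle px [307. 250.] n 101 c [ 0.6146 -0.0624] size (46.74531173706055, 25.794649124145508) ang 82.30377960205078 zmax 0.033301278789563904
   far pts median [ 0.7133 -0.0635  0.025 ] 108
crate ((475.70867919921875, -455.6051025390625), (242.2320098876953, 388.04766845703125), 88.02884674072266) 0.08975580251231885
top edge 439 ((619.6564331054688, 339.6793212890625), (15.091042518615723, 359.5870361328125), 27.75609588623047)
rack foot ((647.8369750976562, 324.9906311035156), (549.7185668945312, 694.1985473632812), 89.95868682861328) [[300.5396  50.3817]
 [994.738   49.8811]
 [995.1343 599.5996]
 [300.936  600.1001]]
jugblack 338 [0.4386 0.2093 0.1252] [0.4983 0.2676 0.1776] ((466.6724853515625, 239.0755615234375), (73.0819091796875, 19.36517333984375), 41.18178939819336)
```

View pics/crop1.png

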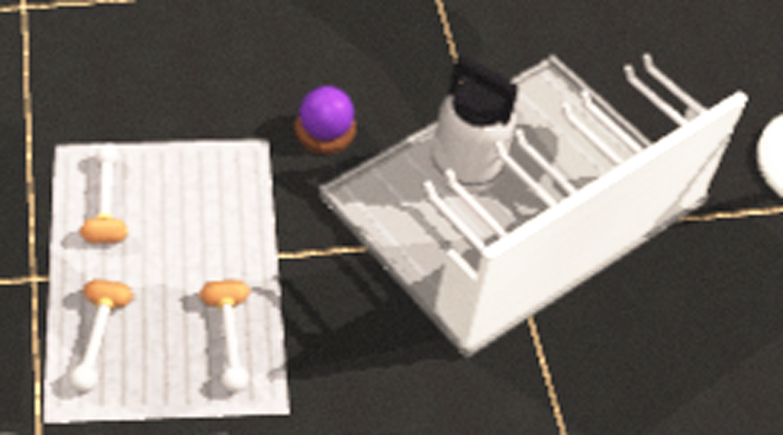

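The crop confirms three bars. The handles are at crop pixels (104,230), (108,294) and (225,293), and the jug's handle bar at (484,95) is clear of the prong tips. The rack's yaw is about 27.8°.

```bash
cat >> look.py <<'E'
def plan(target,yaw):
    "shift in tool units (25 mm) after turning to yaw (deg), tool down"
    from scipy.spatial.transform import Rotation as R
    s=env.observe(); Rm=R.from_euler('xyz',s['eef_rot'])
    dy=(yaw-np.degrees(s['eef_rot'][2])+180)%360-180
    a=Rm.inv().apply(np.array(target)-s['ee_pos'])/.025
    b=(R.from_euler('z',dy,degrees=True)*Rm).inv().apply(np.array(target)-s['ee_pos'])/.025
    print('pos',s['ee_pos'].round(4),'rpy',np.degrees(s['eef_rot']).round(2),'q7',s['q'][6].round(2),'\n turn z units %.4f'%(-dy/360),'shift before turn',a.round(2),'after turn',b.round(2))
E
python3 - <<'E'
from look import *
plan([.467,.239,.30],41.2)
E
```

```text
pos [ 0.2563 -0.5697  0.2477] rpy [-1.7993e+02  1.0000e-02  2.4230e+01] q7 -0.08 
 turn z units -0.0472 shift before turn [ 20.96 -26.04  -2.06] after turn [ 27.65 -18.79  -2.07]
```

```bash
python3 -m inch '[[[0,0,-1],[0,0,-0.0236],1],[[0,0,-1],[0,0,-0.0236],1],[[0.99,-0.67,0],[0,0,0],1],[[0.99,-0.67,0],[0,0,0],1],[[0.99,-0.67,0],[0,0,0],1],[[0.99,-0.67,0],[0,0,0],1],[[0.99,-0.67,0],[0,0,0],1],[[0.99,-0.67,0],[0,0,0],1]]'
python3 -m inch '[[[0.99,-0.67,0],[0,0,0],1],[[0.99,-0.67,0],[0,0,0],1],[[0.99,-0.67,0],[0,0,0],1],[[0.99,-0.67,0],[0,0,0],1],[[0.99,-0.67,0],[0,0,0],1],[[0.99,-0.67,0],[0,0,0],1],[[0.99,-0.67,0],[0,0,0],1],[[0.99,-0.67,0],[0,0,0],1]]'
python3 -m inch '[[[0.99,-0.67,0],[0,0,0],1],[[0.99,-0.67,0],[0,0,0],1],[[0.99,-0.67,0],[0,0,0],1],[[0.99,-0.67,0],[0,0,0],1],[[0.99,-0.67,0],[0,0,0],1],[[0.99,-0.67,0],[0,0,0],1],[[0,0,0],[0,0,0],1]]'
python3 - <<'E'
from look import *
np.set_printoptions(precision=4,suppress=True)
plan([.467,.239,.163],41.2)
s,d=snap('wrist','w1.png');P=cloud(d,wristT(s,d));z=P[...,2];hsv=cv2.cvtColor(d['frame'],cv2.COLOR_RGB2HSV)
k=(z>.14)&(z<.19)&(hsv[...,2]<70)
Q=P[k&(np.linalg.norm(P[...,:2]-[.467,.239],axis=-1)<.06)]
T=Q[Q[:,2]>.165];print(len(T),cv2.minAreaRect((T[:,:2]*1000).astype(np.float32)),np.median(T[:,2]))
E
```

```text
t: 0.95
ee_pos: [0.302, -0.3952, 0.2981]
eef_rot: [-3.141, 0.0, 0.719]
force: [1.1, -0.1, 0.1]
finger_gap: 0.0854
grip_force: 0.0
t: 1.75
ee_pos: [0.3625, -0.164, 0.2983]
eef_rot: [3.141, 0.0, 0.719]
force: [-0.3, -0.2, 0.1]
finger_gap: 0.0851
grip_force: 0.0
t: 2.45
ee_pos: [0.4085, 0.0118, 0.2985]
eef_rot: [-3.141, -0.001, 0.725]
force: [-0.3, 0.6, 1.0]
finger_gap: 0.0855
grip_force: 0.0
pos [0.4085 0.0118 0.2985] rpy [-179.97   -0.08   41.52] q7 -1.0 
 turn z units 0.0009 shift before turn [ 7.77 -5.25  5.43] after turn [ 7.74 -5.29  5.43]
0 ((0.0, 0.0), (0.0, 0.0), 0.0) nan
  return _methods._mean(a, axis=axis, dtype=dtype,
  ret = ret.dtype.type(ret / rcount)
```

View pics/w1.png

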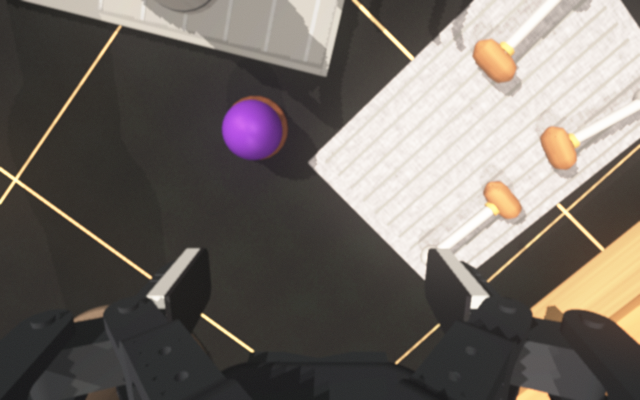

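The wrist view is still short of the jug, whose base shows at (185,0). The ball is at (254,128) and the bars are at right. Eight more rows to go.

```bash
python3 -m inch '[[[0.97,-0.66,0],[0,0,0],1],[[0.97,-0.66,0],[0,0,0],1],[[0.97,-0.66,0],[0,0,0],1],[[0.97,-0.66,0],[0,0,0],1],[[0.97,-0.66,0],[0,0,0],1],[[0.97,-0.66,0],[0,0,0],1],[[0.97,-0.66,0],[0,0,0],1],[[0.9,-0.6,0],[0,0,0],1]]'
python3 -m inch '[[[0,0,0],[0,0,0],1],[[0,0,0],[0,0,0],1]]'
python3 - <<'E'
from look import *
np.set_printoptions(precision=4,suppress=True)
plan([.467,.239,.163],41.2)
for n in ['wrist','scene']:
    s,d=snap(n,n+'2.png');P=cloud(d,wristT(s,d) if n=='wrist' else None);z=P[...,2];hsv=cv2.cvtColor(d['frame'],cv2.COLOR_RGB2HSV)
    k=(z>.14)&(z<.19)&(hsv[...,2]<70)
    Q=P[k&(np.linalg.norm(P[...,:2]-[.467,.239],axis=-1)<.06)]
    T=Q[Q[:,2]>.165]
    if len(T): print(n,len(T),cv2.minAreaRect((T[:,:2]*1000).astype(np.float32)),np.median(T[:,2]))
E
```

```text
t: 3.3
ee_pos: [0.4673, 0.2327, 0.2979]
eef_rot: [3.141, 0.001, 0.718]
force: [0.1, -0.4, -0.2]
finger_gap: 0.0855
grip_force: 0.0
t: 3.5
ee_pos: [0.4667, 0.232, 0.2977]
eef_rot: [-3.142, 0.002, 0.719]
force: [-0.6, -0.3, 0.4]
finger_gap: 0.0854
grip_force: 0.0
pos [0.4667 0.232  0.2977] rpy [-180.      0.09   41.22] q7 -1.6 
 turn z units 0.0001 shift before turn [ 0.2  -0.2   5.39] after turn [ 0.2  -0.2   5.39]
wrist 1904 ((460.59234619140625, 239.74595642089844), (74.564208984375, 14.065645217895508), 44.98371505737305) 0.174688642011954
scene 101 ((466.3240661621094, 239.18130493164062), (71.07601928710938, 18.500200271606445), 43.07093811035156) 0.17183916538495847
```

View pics/wrist2.png

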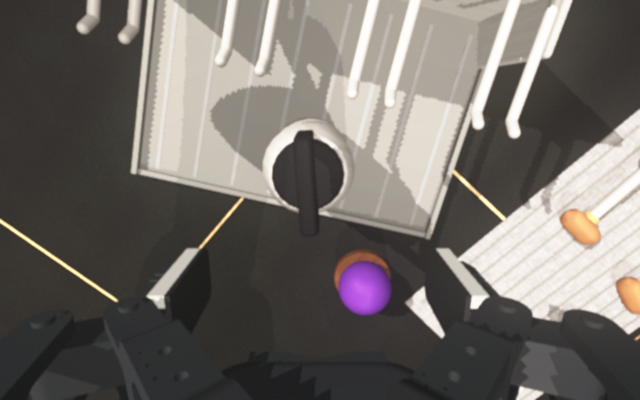

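The jug handle is centred at (307,180) in the wrist view, well clear of the prong tips. The wrist depth gives (0.4606, 0.2397) and yaw 45°. Descend and grip.

```bash
python3 -m inch '[[[0.05,-0.39,0],[0,0,-0.0105],1],[[0,0,0.9],[0,0,0],1],[[0,0,0.9],[0,0,0],1],[[0,0,0.9],[0,0,0],1],[[0,0,0.9],[0,0,0],1],[[0,0,0.9],[0,0,0],1],[[0,0,0.89],[0,0,0],1],[[0,0,0],[0,0,0],1]]'
python3 -m inch '[[[0,0,0],[0,0,0],0],[[0,0,0],[0,0,0],0],[[0,0,0],[0,0,0],0],[[0,0,0],[0,0,0],0],[[0,0,0],[0,0,0],0],[[0,0,0],[0,0,0],0],[[0,0,0],[0,0,0],0]]' 80
python3 -m inch '[[[0,0,-0.3],[0,0,0],0],[[0,0,-0.5],[0,0,0],0],[[0,0,-0.5],[0,0,0],0],[[0,0,0],[0,0,0],0]]'
python3 -c "
from look import *
print(env.finger_overhang)
plan([.45,0.0,.38],45)"
```

```text
t: 4.4
ee_pos: [0.4601, 0.2384, 0.1612]
eef_rot: [-3.141, 0.005, 0.784]
force: [0.0, 1.2, 0.3]
finger_gap: 0.0857
grip_force: 0.0
t: 5.1
ee_pos: [0.4619, 0.2411, 0.1641]
eef_rot: [3.141, -0.001, 0.785]
force: [2.3, -1.9, 5.2]
finger_gap: 0.013
grip_force: 79.1
t: 5.5
ee_pos: [0.4619, 0.242, 0.1981]
eef_rot: [3.141, -0.003, 0.786]
force: [-0.1, 0.2, -3.6]
finger_gap: 0.0126
grip_force: 78.2
0.017
pos [0.4619 0.242  0.1981] rpy [ 1.7995e+02 -1.7000e-01  4.5010e+01] q7 -1.65 
 turn z units 0.0000 shift before turn [-7.16  6.51 -7.29] after turn [-7.16  6.52 -7.29]
```

```bash
python3 -m inch '[[[0,0,-0.9],[0,0,0],0],[[0,0,-0.9],[0,0,0],0],[[0,0,-0.9],[0,0,0],0],[[0,0,-0.9],[0,0,0],0],[[0,0,-0.9],[0,0,0],0],[[0,0,-0.9],[0,0,0],0],[[0,0,-0.9],[0,0,0],0],[[0,0,-0.9],[0,0,0],0]]'
python3 -m inch '[[[-0.3,0.4,0],[0,0,0],0],[[-0.6,0.8,0],[0,0,0],0],[[-0.6,0.8,0],[0,0,0],0],[[-0.6,0.8,0],[0,0,0],0],[[-0.6,0.8,0],[0,0,0],0],[[-0.6,0.8,0],[0,0,0],0],[[-0.6,0.8,0],[0,0,0],0],[[-0.6,0.8,0],[0,0,0],0]]'
python3 -m inch '[[[-0.6,0.8,0],[0,0,0],0],[[-0.6,0.8,0],[0,0,0],0],[[-0.6,0.8,0],[0,0,0],0],[[-0.6,0.8,0],[0,0,0],0],[[-0.6,0.8,0],[0,0,0],0],[[-0.6,0.8,0],[0,0,0],0],[[-0.6,0.8,0],[0,0,0],0],[[-0.6,0.8,0],[0,0,0],0]]'
python3 -m inch '[[[-0.6,0.8,0],[0,0,0],0],[[-0.6,0.8,0],[0,0,0],0],[[-0.6,0.8,0],[0,0,0],0],[[-0.6,0.8,0],[0,0,0],0],[[-0.6,0.8,0],[0,0,0],0],[[-0.3,0.4,0],[0,0,0],0],[[0,0,0],[0,0,0],0],[[0,0,0],[0,0,0],0]]'
python3 - <<'E'
from look import *
np.set_printoptions(precision=4,suppress=True)
plan([.5517,-.428,.243],45)
s,d=snap('scene','scene3.png');P=cloud(d);z=P[...,2];x=P[...,0];y=P[...,1]
bars(d,P)
hsv=cv2.cvtColor(d['frame'],cv2.COLOR_RGB2HSV)
k=(z>.085)&(z<.095)&(x>.25)&(x<.75)&(y<-.3)&(y>-.62)&(hsv[...,0]<25)&(hsv[...,1]>80)
r=cv2.minAreaRect((P[k][:,:2]*1000).astype(np.float32));print('crate',r,k.sum())
for n,z0,z1 in[('tall',.11,.22),('low',.1,.115)]:
    k=(z>z0)&(z<z1)&(x>.25)&(x<.7)&(y<-.3)&(y>-.62);Q=P[k];print(n,Q.min(0),Q.max(0))
E
```

```text
t: 6.3
ee_pos: [0.4608, 0.2411, 0.3768]
eef_rot: [3.142, 0.0, 0.786]
force: [0.9, 1.1, -3.8]
finger_gap: 0.0126
grip_force: 78.6
t: 7.1
ee_pos: [0.487, 0.0533, 0.3745]
eef_rot: [-3.141, 0.002, 0.785]
force: [0.7, 0.4, -3.9]
finger_gap: 0.0127
grip_force: 78.6
t: 7.9
ee_pos: [0.5149, -0.1444, 0.3743]
eef_rot: [-3.14, 0.001, 0.785]
force: [0.1, 0.3, -4.0]
finger_gap: 0.013
grip_force: 78.6
t: 8.7
ee_pos: [0.5351, -0.2775, 0.3753]
eef_rot: [-3.14, -0.0, 0.786]
force: [-0.0, 0.8, -2.9]
finger_gap: 0.0125
grip_force: 78.6
pos [ 0.5351 -0.2775  0.3753] rpy [-179.91   -0.02   45.03] q7 -0.52 
 turn z units 0.0001 shift before turn [-3.79  4.73  5.28] after turn [-3.79  4.73  5.28]
handle px [265. 230.] n 86 c [ 0.5173 -0.1848] size (46.80730438232422, 28.707008361816406) ang 78.78927612304688 zmax 0.03293855560639952
   far pts median [ 0.5925 -0.1774  0.0245] 145
handle px [266. 251.] n 76 c [ 0.601  -0.1863] size (51.07202911376953, 20.660856246948242) ang 69.60392761230469 zmax 0.032907895674883
   far pts median [ 0.6773 -0.204   0.0257] 154
handle px [306. 251.] n 77 c [ 0.6142 -0.0624] size (45.9737434387207, 22.231290817260742) ang 88.57462310791016 zmax 0.034399760292875795
   far pts median [ 0.7092 -0.0644  0.0261] 122
crate ((476.08697509765625, -454.8955383300781), (241.34765625, 384.9682922363281), 87.99357604980469) 5273
tall [ 0.3257 -0.5524  0.1102] [ 0.469  -0.3764  0.2061]
low [ 0.3199 -0.5433  0.1   ] [ 0.4709 -0.3442  0.1148]
```

View pics/scene3.png

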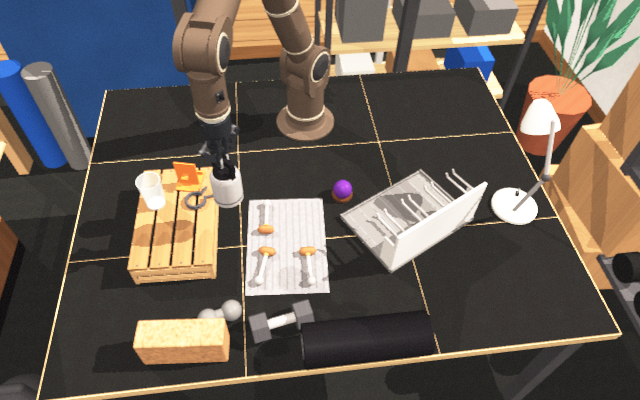

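The jug hangs upright at (228,185), to the right of the crate. The crate's clear half, around (180,250), is free.

```bash
python3 -m inch '[[[-0.6,0.75,0],[0,0,0],0],[[-0.6,0.75,0],[0,0,0],0],[[-0.6,0.75,0],[0,0,0],0],[[-0.6,0.75,0],[0,0,0],0],[[-0.6,0.75,0],[0,0,0],0],[[-0.5,0.6,0],[0,0,0],0],[[-0.3,0.4,0],[0,0,0],0],[[0,0,0],[0,0,0],0]]'
python3 -m inch '[[[0,0,0.8],[0,0,0],0],[[0,0,0.8],[0,0,0],0],[[0,0,0.8],[0,0,0],0],[[0,0,0.8],[0,0,0],0],[[0,0,0.8],[0,0,0],0],[[0,0,0.6],[0,0,0],0],[[0,0,0.2],[0,0,0],0],[[0,0,0],[0,0,0],0]]'
python3 -m inch '[[[0,0,0],[0,0,0],0]]'
python3 - <<'E'
from look import *
plan([.5517,-.428,.244],45)
snap('scene','scene4.png')
snap('side','side4.png')
a=cv2.imread('pics/scene4.png')[120:320,100:340];b=cv2.imread('pics/side4.png')[150:380,230:500]
cv2.imwrite('pics/c4.png',np.hstack([cv2.resize(a,(390,325)),cv2.resize(b,(390,325))]))
E
```

```text
t: 9.55
ee_pos: [0.5521, -0.4304, 0.3755]
eef_rot: [-3.141, 0.0, 0.784]
force: [-0.5, -0.3, -4.5]
finger_gap: 0.0126
grip_force: 78.6
t: 10.35
ee_pos: [0.5523, -0.4289, 0.2557]
eef_rot: [-3.141, -0.0, 0.786]
force: [-0.9, 0.5, -3.9]
finger_gap: 0.0119
grip_force: 78.6
t: 10.45
ee_pos: [0.5527, -0.4296, 0.2572]
eef_rot: [3.14, -0.0, 0.786]
force: [0.3, -0.3, -3.5]
finger_gap: 0.0124
grip_force: 78.6
pos [ 0.5527 -0.4296  0.2572] rpy [ 1.7992e+02 -2.0000e-02  4.5010e+01] q7 -0.36 
 turn z units 0.0000 shift before turn [ 0.02 -0.08  0.53] after turn [ 0.02 -0.08  0.53]
```

View pics/c4.png

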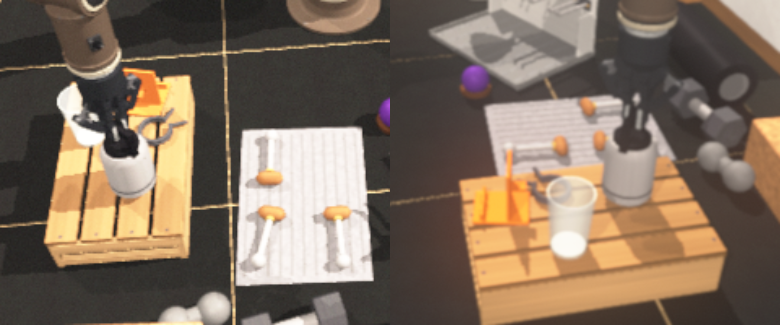

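The jug stands upright just above the crate, at (130,165) in the left crop, clear of the collar. Lower it gently.

```bash
python3 -m inch '[[[0,0,0.25],[0,0,0],0],[[0,0,0.1],[0,0,0],0],[[0,0,0],[0,0,0],0]]'
python3 -m inch '[[[0,0,0.06],[0,0,0],0],[[0,0,0.06],[0,0,0],0],[[0,0,0],[0,0,0],0]]'
```

```text
t: 10.85
ee_pos: [0.5518, -0.4296, 0.2466]
eef_rot: [-3.14, 0.0, 0.785]
force: [0.8, 0.5, -3.9]
finger_gap: 0.0123
grip_force: 82.6
t: 11.15
ee_pos: [0.5523, -0.4297, 0.2443]
eef_rot: [3.141, -0.0, 0.785]
force: [0.1, -0.4, -3.8]
finger_gap: 0.0127
grip_force: 82.8
```

```bash
python3 -m inch '[[[0,0,0.06],[0,0,0],0],[[0,0,0],[0,0,0],0]]'
python3 -m inch '[[[0,0,0.06],[0,0,0],0],[[0,0,0],[0,0,0],0]]'
```

```text
t: 11.35
ee_pos: [0.5527, -0.4301, 0.2441]
eef_rot: [3.139, -0.0, 0.785]
force: [-0.2, -1.0, 3.8]
finger_gap: 0.0124
grip_force: 83.9
t: 11.55
ee_pos: [0.5527, -0.4303, 0.244]
eef_rot: [3.138, -0.0, 0.785]
force: [-2.7, -0.5, 11.3]
finger_gap: 0.0126
grip_force: 85.0
```

```bash
python3 -m inch '[[[0,0,-0.08],[0,0,0],0],[[0,0,0],[0,0,0],0.5],[[0,0,0],[0,0,0],0.5],[[0,0,0],[0,0,0],0.5],[[0,0,0],[0,0,0],0.5],[[0,0,0],[0,0,0],0.5]]'
python3 -m inch '[[[0,0,-0.5],[0,0,0],0.5],[[0,0,-0.8],[0,0,0],0.5],[[0,0,-0.8],[0,0,0],1],[[0,0,-0.8],[0,0,0],1],[[0,0,-0.8],[0,0,0],1],[[0,0,0],[0,0,0],1]]'
python3 -c "
from look import *
plan([.52,-.10,.33],5)"
```

```text
t: 12.15
ee_pos: [0.5522, -0.4297, 0.2431]
eef_rot: [-3.141, -0.0, 0.785]
force: [-0.6, 0.0, 0.8]
finger_gap: 0.0426
grip_force: 0.0
t: 12.75
ee_pos: [0.5534, -0.4301, 0.3403]
eef_rot: [3.136, -0.001, 0.785]
force: [0.1, 0.2, 0.5]
finger_gap: 0.0857
grip_force: 0.0
pos [ 0.5534 -0.4301  0.3403] rpy [ 1.7965e+02 -7.0000e-02  4.4990e+01] q7 -0.34 
 turn z units 0.1111 shift before turn [  8.39 -10.28   0.36] after turn [ -0.18 -13.27   0.33]
```

```bash
python3 -m inch '[[[0.65,-0.76,0],[0,0,0],1],[[0.65,-0.76,0],[0,0,0],1],[[0.65,-0.76,0],[0,0,0],1],[[0.65,-0.76,0],[0,0,0],1],[[0.65,-0.76,0],[0,0,0],1],[[0.65,-0.76,0],[0,0,0],1],[[0.65,-0.76,0],[0,0,0],1],[[0.65,-0.76,0],[0,0,0],1]]'
python3 -m inch '[[[0.65,-0.76,0],[0,0,0],1],[[0.65,-0.76,0],[0,0,0],1],[[0.65,-0.76,0],[0,0,0],1],[[0.65,-0.76,0],[0,0,0],1],[[0,0,0],[0,0,0.022],1],[[0,0,0],[0,0,0.022],1],[[0,0,0],[0,0,0.022],1],[[0,0,0],[0,0,0.022],1]]'
python3 -m inch '[[[0,0,0],[0,0,0.022],1],[[0,0,0],[0,0,0.015],1],[[0,0,0],[0,0,0],1],[[0,0,0],[0,0,0],1]]'
python3 - <<'E'
from look import *
np.set_printoptions(precision=4,suppress=True)
plan([.53,-.13,.33],0)
s,d=snap('wrist','wrist5.png');np.save('w5.npy',d,allow_pickle=True);P=cloud(d,wristT(s,d));bars(d,P)
E
```

```text
t: 13.55
ee_pos: [0.5363, -0.2292, 0.3357]
eef_rot: [-3.141, 0.0, 0.785]
force: [0.8, -0.2, 0.2]
finger_gap: 0.0855
grip_force: 0.0
t: 14.35
ee_pos: [0.5287, -0.1304, 0.3357]
eef_rot: [3.142, 0.0, 0.227]
force: [0.1, 0.6, 0.2]
finger_gap: 0.0852
grip_force: 0.0
t: 14.75
ee_pos: [0.5288, -0.1304, 0.3357]
eef_rot: [3.142, 0.0, 0.003]
force: [-0.1, 0.7, -0.0]
finger_gap: 0.0852
grip_force: 0.0
pos [ 0.5288 -0.1304  0.3357] rpy [180.     0.01   0.17] q7 -1.52 
 turn z units 0.0005 shift before turn [ 0.05 -0.02  0.23] after turn [ 0.05 -0.02  0.23]
handle px [261.  83.] n 566 c [ 0.6098 -0.0606] size (27.88188362121582, 50.033695220947266) ang 0.1405763328075409 zmax 0.03232501108951907
   far pts median [ 0.6039 -0.1668  0.0255] 444
handle px [366.  95.] n 532 c [ 0.5947 -0.1837] size (50.001983642578125, 27.767446517944336) ang 83.32569122314453 zmax 0.03219491733075812
   far pts median [ 0.608  -0.1858  0.0259] 1315
handle px [363. 162.] n 474 c [ 0.5124 -0.183 ] size (49.42061233520508, 26.158679962158203) ang 79.74772644042969 zmax 0.03210973742365733
   far pts median [ 0.5928 -0.1793  0.026 ] 1165
handle px [164. 239.] n 290 c [0.4065 0.0794] size (61.37581253051758, 24.279983520507812) ang 69.17425537109375 zmax 0.014988172153096242
   far pts median [0.4971 0.0844 0.0192] 337
```

View pics/wrist5.png

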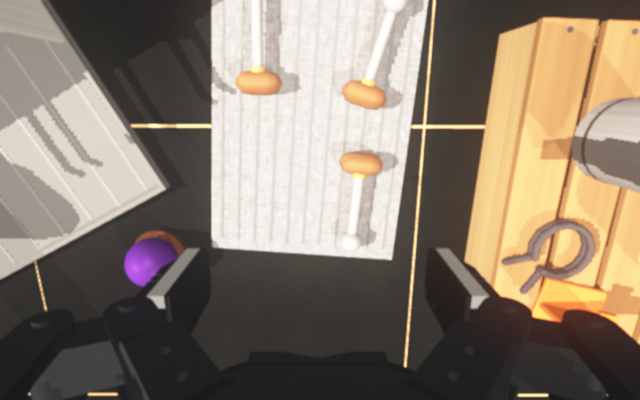

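The wrist view shows the three bars with handles at (259,83), (365,95) and (361,163). The jug stands on the crate at right. Fit the stem lines for precise yaw.

```bash
cat >> look.py <<'E'
def bar(d,P,guess):
    "precise bar pose near guess: handle centre from wood blob, axis from stem"
    hsv=cv2.cvtColor(d['frame'],cv2.COLOR_RGB2HSV); g=np.array(guess)
    D=np.linalg.norm(P[...,:2]-g,axis=-1); z=P[...,2]
    w=(hsv[...,0]>5)&(hsv[...,0]<20)&(hsv[...,1]>120)&(z>.008)&(z<.06)&(D<.045)
    r=cv2.minAreaRect((P[w][:,:2]*1000).astype(np.float32)); c=np.array(r[0])/1000
    k=(z>.0125)&(z<.05)&(hsv[...,1]<90)&(np.linalg.norm(P[...,:2]-c,axis=-1)<.13)
    n,l,st,_=cv2.connectedComponentsWithStats(k.astype(np.uint8))
    best=max((i for i in range(1,n) if np.nanmin(np.linalg.norm(P[l==i][:,:2]-c,axis=1))<.035),key=lambda i:st[i,4])
    S=P[l==best][:,:2]; R=np.linalg.norm(S-c,axis=1); S=S[R<.088]
    vx,vy,x0,y0=cv2.fitLine((S*1000).astype(np.float32),cv2.DIST_HUBER,0,.01,.01).ravel()
    v=np.array([vx,vy]); 
    if v@(S.mean(0)-c)<0: v=-v
    p0=np.array([x0,y0])/1000; off=np.cross(v,c-p0)
    foot=p0+v*((c-p0)@v)
    print('rect c',c.round(4),'size',np.round(r[1],1),'stem dir deg %.1f'%np.degrees(np.arctan2(v[1],v[0])),'centre off line %.1f mm'%(off*1000),'foot',foot.round(4),'n',len(S),'maxR',R.max().round(3))
E
python3 -W ignore - <<'E'
from look import *
s=env.observe();d=np.load('w5.npy',allow_pickle=True).item();P=cloud(d,wristT(s,d))
for g in [(.512,-.183),(.595,-.184),(.61,-.0606)]: bar(d,P,g)
plan([.5124,-.183,.12],0)
E
```

```text
rect c [ 0.5125 -0.183 ] size [49.4 26.2] stem dir deg 175.3 centre off line 1.1 mm foot [ 0.5125 -0.1819] n 517 maxR 0.118
rect c [ 0.5948 -0.1838] size [50.  27.8] stem dir deg -17.5 centre off line -0.4 mm foot [ 0.5949 -0.1833] n 723 maxR 0.109
rect c [ 0.6099 -0.0606] size [27.9 50. ] stem dir deg -2.1 centre off line -1.2 mm foot [ 0.6099 -0.0594] n 734 maxR 0.086
pos [ 0.5288 -0.1305  0.3358] rpy [1.8e+02 0.0e+00 1.6e-01] q7 -1.52 
 turn z units 0.0004 shift before turn [-0.66  2.1   8.63] after turn [-0.66  2.1   8.63]
```

```bash
python3 -m inch '[[[0,0,0],[0,0,0.0135],1],[[-0.24,0.9,0.7],[0,0,0],1],[[-0.24,0.9,0.7],[0,0,0],1],[[0,0.33,1],[0,0,0],1],[[0,0,1],[0,0,0],1],[[0,0,1],[0,0,0],1],[[0,0,1],[0,0,0],1],[[0,0,1],[0,0,0],1]]'
python3 -m inch '[[[0,0,1],[0,0,0],1],[[0,0,1],[0,0,0],1],[[0,0,1],[0,0,0],1],[[0,0,0],[0,0,0],1],[[0,0,0],[0,0,0],1]]'
python3 -c "
from look import *
plan([.5125,-.1825,.021],-4.7)
s,d=snap('wrist','w6.png');snap('side','s6.png')
a=cv2.imread('pics/w6.png');b=cv2.imread('pics/s6.png')[180:320,240:464]
cv2.imwrite('pics/c6.png',np.vstack([cv2.resize(a,(480,300)),cv2.resize(b,(480,300))]))
"
```

```text
t: 15.6
ee_pos: [0.5124, -0.1827, 0.1749]
eef_rot: [-3.142, -0.0, -0.083]
force: [0.1, -0.4, 0.7]
finger_gap: 0.0855
grip_force: 0.0
t: 16.1
ee_pos: [0.5124, -0.1825, 0.101]
eef_rot: [-3.141, 0.001, -0.084]
force: [0.7, 0.7, 1.2]
finger_gap: 0.0855
grip_force: 0.0
pos [ 0.5124 -0.1825  0.101 ] rpy [-1.7997e+02  4.0000e-02 -4.8000e+00] q7 -1.61 
 turn z units -0.0003 shift before turn [0.  0.  3.2] after turn [0.  0.  3.2]
```

View pics/c6.png

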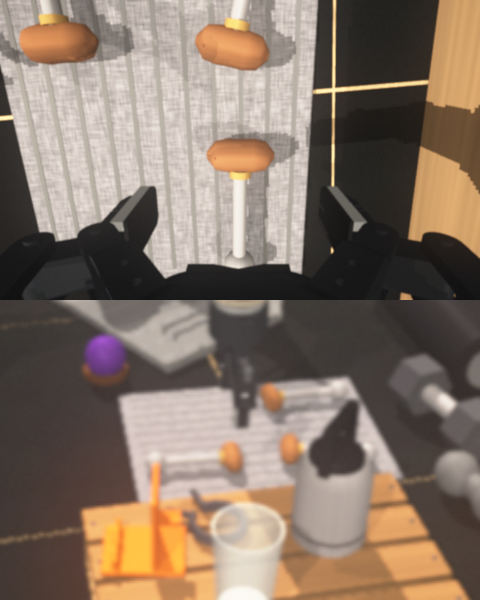

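The handle is centred between the open fingers, at (240,155) in the top crop. Descend and clamp.

```bash
python3 -m inch '[[[0,0,0.8],[0,0,0],1],[[0,0,0.8],[0,0,0],1],[[0,0,0.8],[0,0,0],1],[[0,0,0.5],[0,0,0],0.85],[[0,0,0.26],[0,0,0],0.8],[[0,0,0],[0,0,0],0.75],[[0,0,0],[0,0,0],0.75]]'
python3 -m inch '[[[0,0,0],[0,0,0],0],[[0,0,0],[0,0,0],0],[[0,0,0],[0,0,0],0],[[0,0,0],[0,0,0],0],[[0,0,0],[0,0,0],0]]' 80
```

```text
t: 16.9
ee_pos: [0.513, -0.1828, 0.0226]
eef_rot: [3.141, -0.001, -0.085]
force: [0.6, -0.0, 0.2]
finger_gap: 0.0639
grip_force: 0.0
t: 17.4
ee_pos: [0.5132, -0.1828, 0.0237]
eef_rot: [3.141, -0.002, -0.085]
force: [-2.5, 1.3, 12.7]
finger_gap: 0.0484
grip_force: 80.2
```

The gap reads 48 mm where 54 is expected, with 13 N upward, so the pads are probably catching the taper too high. Reopen and feel for the mat.

```bash
python3 -m inch '[[[0,0,0],[0,0,0],0.75],[[0,0,0],[0,0,0],0.75],[[0,0,0],[0,0,0],0.75],[[0,0,0],[0,0,0],0.72]]'
python3 -m inch '[[[0,0,0.08],[0,0,0],0.72],[[0,0,0.08],[0,0,0],0.72],[[0,0,0],[0,0,0],0.72]]'
python3 -c "
from look import *
snap('wrist','w7.png')"
```

```text
t: 17.8
ee_pos: [0.5124, -0.1827, 0.0218]
eef_rot: [-3.142, 0.0, -0.085]
force: [0.4, -0.6, 0.8]
finger_gap: 0.0615
grip_force: 0.0
t: 18.1
ee_pos: [0.5121, -0.1826, 0.0173]
eef_rot: [-3.141, 0.001, -0.085]
force: [0.5, 0.3, 0.6]
finger_gap: 0.0612
grip_force: 0.0
```

View pics/w7.png

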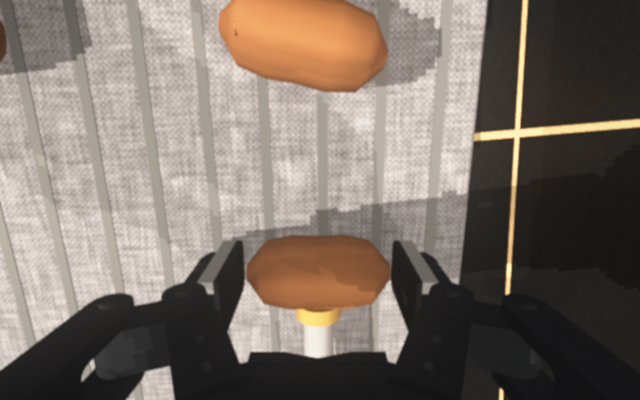

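The handle (318,271) sits between the pads with good x alignment. Lower further while watching the force.

```bash
python3 -m inch '[[[0,0,0.08],[0,0,0],0.72],[[0,0,0.0],[0,0,0],0.72]]'
python3 -m inch '[[[0,0,0.08],[0,0,0],0.72],[[0,0,0],[0,0,0],0.72]]'
```

```text
t: 18.35
ee_pos: [0.5125, -0.1826, 0.0157]
eef_rot: [3.142, -0.0, -0.085]
force: [0.2, 0.0, -0.2]
finger_gap: 0.0612
grip_force: 0.0
t: 18.55
ee_pos: [0.5125, -0.1826, 0.0156]
eef_rot: [3.141, -0.0, -0.085]
force: [-6.5, 1.7, 23.7]
finger_gap: 0.0615
grip_force: 11.3
```

```bash
python3 -m inch '[[[0,0,-0.2],[0,0,0],0.72],[[0,0,0],[0,0,0],0.72]]'
python3 -m inch '[[[0,0,0],[0,0,0],0],[[0,0,0],[0,0,0],0],[[0,0,0],[0,0,0],0],[[0,0,0],[0,0,0],0],[[0,0,0],[0,0,0],0]]' 70
```

```text
t: 18.75
ee_pos: [0.5128, -0.1828, 0.0194]
eef_rot: [3.141, -0.001, -0.085]
force: [0.6, -0.7, -0.6]
finger_gap: 0.0617
grip_force: 0.0
t: 19.25
ee_pos: [0.5127, -0.1828, 0.0196]
eef_rot: [3.141, -0.001, -0.085]
force: [-3.2, 1.1, 14.4]
finger_gap: 0.0496
grip_force: 69.8
```

```bash
python3 -m inch '[[[0,0,-0.2],[0,0,0],0],[[0,0,-0.5],[0,0,0],0],[[0,0,-0.8],[0,0,0],0],[[0,0,-0.8],[0,0,0],0],[[0,0,-0.8],[0,0,0],0],[[0,0,-0.8],[0,0,0],0],[[0,0,-0.8],[0,0,0],0],[[0,0,-0.8],[0,0,0],0]]'
python3 -m inch '[[[0,0,-0.8],[0,0,0],0],[[0,0,-0.8],[0,0,0],0],[[0,0,-0.8],[0,0,0],0],[[0,0,-0.8],[0,0,0],0],[[0,0,0],[0,0,0],0]]'
python3 -c "
from look import *
snap('wrist','w8.png');snap('side','s8.png');print(env.observe()['force'],env.observe()['moment'])
a=cv2.imread('pics/w8.png');b=cv2.imread('pics/s8.png')[150:290,260:484]
cv2.imwrite('pics/c8.png',np.vstack([cv2.resize(a,(480,300)),cv2.resize(b,(480,300))]))
"
```

```text
t: 20.05
ee_pos: [0.5121, -0.1825, 0.1574]
eef_rot: [-3.141, 0.0, -0.085]
force: [0.3, -0.2, -3.0]
finger_gap: 0.049
grip_force: 72.5
t: 20.55
ee_pos: [0.5136, -0.1828, 0.239]
eef_rot: [3.141, -0.004, -0.085]
force: [0.1, -0.1, -2.0]
finger_gap: 0.049
grip_force: 72.5
[-0.80207174  0.02473953 -2.50282339] [ 0.02584198 -0.03293564  0.05031945]
```

View pics/c8.png

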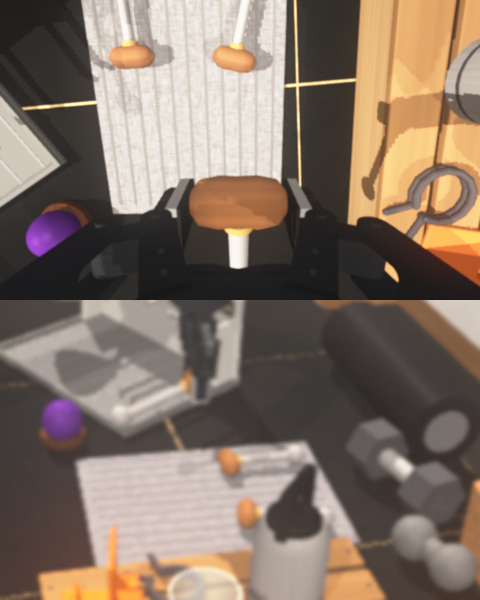

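The bar is lifted level, with the handle at (238,203) in the top crop. Ease the grip in stages.

```bash
python3 -m inch '[[[0,0,0],[0,0,0],0],[[0,0,0],[0,0,0],0],[[0,0,0],[0,0,0],0]]' 25
python3 -c "
from look import *
print(env.observe()['moment'])"
python3 -m inch '[[[0,0,0],[0,0,0],0],[[0,0,0],[0,0,0],0],[[0,0,0],[0,0,0],0]]' 10
python3 -c "
from look import *
print(env.observe()['moment'],env.observe()['force'])"
```

```text
t: 20.95
ee_pos: [0.512, -0.1825, 0.2354]
eef_rot: [-3.141, 0.001, -0.085]
force: [-0.0, 0.4, -2.1]
finger_gap: 0.0488
grip_force: 72.5
[-0.03992439 -0.13351031 -0.05016378]
t: 21.25
ee_pos: [0.5124, -0.1826, 0.2362]
eef_rot: [-3.142, 0.0, -0.085]
force: [-0.6, -0.3, -2.2]
finger_gap: 0.0491
grip_force: 72.5
[ 0.00736027 -0.1275418   0.02436043] [-0.64306383 -0.33591869 -2.24789153]
```

```bash
for i in 1; do python3 -m inch '[[[0,0,0],[0,0,0],0.5],[[0,0,0],[0,0,0],0.5]]' 20
python3 -m inch '[[[0,0,0],[0,0,0],0.56],[[0,0,0],[0,0,0],0.56]]' 20; done
python3 -c "
from look import *
print(env.observe()['moment'],env.observe()['force'])"
```

```text
t: 21.45
ee_pos: [0.5124, -0.1826, 0.2363]
eef_rot: [3.142, -0.0, -0.085]
force: [0.2, -0.1, -2.5]
finger_gap: 0.0487
grip_force: 72.5
t: 21.65
ee_pos: [0.5124, -0.1826, 0.2363]
eef_rot: [3.142, -0.0, -0.085]
force: [-0.2, 0.6, -1.8]
finger_gap: 0.0489
grip_force: 72.5
[-0.09395699 -0.15924972  0.02794606] [-0.18863036  0.62240984 -1.76497743]
```

```bash
python3 -m inch '[[[0,0,0],[0,0,0],0.585],[[0,0,0],[0,0,0],0.585]]' 20
python3 -m inch '[[[0,0,0],[0,0,0],0.6],[[0,0,0],[0,0,0],0.6]]' 20
python3 -c "
from look import *
print(env.observe()['moment'],env.observe()['force'])"
```

```text
t: 21.85
ee_pos: [0.5124, -0.1826, 0.2363]
eef_rot: [3.142, -0.0, -0.085]
force: [-0.4, -0.2, -1.9]
finger_gap: 0.0503
grip_force: 55.5
t: 22.05
ee_pos: [0.5124, -0.1826, 0.2363]
eef_rot: [3.142, -0.0, -0.085]
force: [0.2, 0.5, -1.6]
finger_gap: 0.0513
grip_force: 37.9
[-0.02607312 -0.10046126  0.0055757 ] [ 0.21193447  0.53769798 -1.55836917]
```

```bash
python3 -m inch '[[[0,0,0],[0,0,0],0.61],[[0,0,0],[0,0,0],0.61],[[0,0,0],[0,0,0],0.61]]' 20
python3 -m inch '[[[0,0,0],[0,0,0],0.618],[[0,0,0],[0,0,0],0.618],[[0,0,0],[0,0,0],0.618],[[0,0,0],[0,0,0],0.618]]' 20
python3 -m inch '[[[0,0,0],[0,0,0],0.623],[[0,0,0],[0,0,0],0.623],[[0,0,0],[0,0,0],0.623],[[0,0,0],[0,0,0],0.623]]' 20
python3 -c "
from look import *
print(env.observe()['moment'],env.observe()['force'])"
```

```text
t: 22.35
ee_pos: [0.5125, -0.1826, 0.2363]
eef_rot: [-3.142, -0.0, -0.085]
force: [1.3, 0.8, -2.5]
finger_gap: 0.0522
grip_force: 26.0
t: 22.75
ee_pos: [0.5124, -0.1826, 0.2363]
eef_rot: [3.142, -0.0, -0.085]
force: [0.2, 0.4, -2.2]
finger_gap: 0.0531
grip_force: 16.6
t: 23.15
ee_pos: [0.5125, -0.1826, 0.2363]
eef_rot: [3.142, -0.0, -0.085]
force: [-0.3, -0.7, -1.6]
finger_gap: 0.0532
grip_force: 10.7
[-0.02442513 -0.07659773 -0.00500805] [-0.34473175 -0.72572452 -1.57580268]
```

```bash
python3 -m inch '[[[0,0,0],[0,0,0],0.6275],[[0,0,0],[0,0,0],0.6275],[[0,0,0],[0,0,0],0.6275],[[0,0,0],[0,0,0],0.6275],[[0,0,0],[0,0,0],0.6275],[[0,0,0],[0,0,0],0.6275],[[0,0,0],[0,0,0],0.6275],[[0,0,0],[0,0,0],0.6275]]' 20
python3 -m inch '[[[0,0,0],[0,0,0],0],[[0,0,0],[0,0,0],0],[[0,0,0],[0,0,0],0],[[0,0,0],[0,0,0],0]]' 80
cat >> look.py <<'E'
def held():
    "stem direction of the held bar from side+scene depth, relative to grasp point"
    s,d=snap('side'); s2,d2=snap('scene')
    for dd in (d,d2):
        P=cloud(dd); q=s['ee_pos']+[0,0,.002]
        hsv=cv2.cvtColor(dd['frame'],cv2.COLOR_RGB2HSV)
        k=(np.linalg.norm(P-q,axis=-1)<.13)&(P[...,2]<q[2]-.022)&(hsv[...,2]>110)&(hsv[...,1]<110)
        n,l,st,_=cv2.connectedComponentsWithStats(k.astype(np.uint8))
        if n<2: print('none'); continue
        i=1+np.argmax(st[1:,4]); S=P[l==i]; lo=S[S[:,2]<np.percentile(S[:,2],20)]; hi=S[S[:,2]>np.percentile(S[:,2],75)]
        print('n',len(S),'top',(np.median(hi,0)-q).round(4),'low',(np.median(lo,0)-q).round(4),'zmin',(S[:,2].min()-q[2]).round(4))
        w=(np.linalg.norm(P-q,axis=-1)<.05)&(hsv[...,0]>5)&(hsv[...,0]<20)&(hsv[...,1]>120)
        if w.sum()>5: print('  wood z %.4f..%.4f'%tuple(np.nanpercentile(P[w][:,2],[3,97])-q[2]),'med',(np.nanmedian(P[w],0)-q).round(4))
    cv2.imwrite('pics/side_last.png',d['frame'][:,:,::-1])
    cv2.imwrite('pics/scene_last.png',d2['frame'][:,:,::-1])
E
python3 -W ignore -c "
from look import *
held()"
```

```text
t: 23.95
ee_pos: [0.5124, -0.1826, 0.2363]
eef_rot: [3.142, -0.0, -0.085]
force: [0.6, 0.0, -1.3]
finger_gap: 0.0536
grip_force: 5.4
t: 24.35
ee_pos: [0.5124, -0.1826, 0.2363]
eef_rot: [3.142, -0.0, -0.085]
force: [0.2, 0.1, -2.4]
finger_gap: 0.0483
grip_force: 82.5
n 161 top [-0.002  -0.0035 -0.0436] low [-0.0082 -0.0096 -0.1081] zmin -0.1208
  wood z -0.0021..0.0068 med [-0.0083  0.0056  0.0039]
n 107 top [ 0.0051  0.0023 -0.0464] low [ 0.0052  0.0006 -0.1088] zmin -0.1173
  wood z -0.0144..0.0099 med [0.011  0.0001 0.0036]
```

The stem hangs straight within about 0.1 rad, clamped at 80 N. Move to in front of the rack and look at the prongs.

```bash
python3 -m inch '[[[-0.15,-0.5,-0.3],[0,0,0],0],[[-0.31,-0.9,-0.3],[0,0,0],0],[[-0.31,-0.9,-0.3],[0,0,0],0],[[-0.31,-0.9,-0.3],[0,0,0],0],[[-0.31,-0.9,-0.3],[0,0,0],0],[[-0.31,-0.9,-0.3],[0,0,0],0],[[-0.31,-0.9,-0.3],[0,0,0],0],[[-0.31,-0.9,-0.3],[0,0,0],0]]'
python3 -m inch '[[[-0.31,-0.9,0],[0,0,0],0],[[-0.31,-0.9,0],[0,0,0],0],[[-0.31,-0.9,0],[0,0,0],0],[[-0.31,-0.9,0],[0,0,0],0],[[-0.31,-0.9,0],[0,0,0],0],[[-0.31,-0.9,0],[0,0,0],0],[[-0.31,-0.9,0],[0,0,0],0],[[-0.31,-0.9,0],[0,0,0],0]]'
python3 -m inch '[[[-0.31,-0.9,0],[0,0,0],0],[[-0.31,-0.9,0],[0,0,0],0],[[-0.15,-0.4,0],[0,0,0],0],[[0,0,0],[0,0,-0.0226],0],[[0,0,0],[0,0,-0.0226],0],[[0,0,0],[0,0,-0.0226],0],[[0,0,0],[0,0,-0.0226],0],[[0,0,0],[0,0,0],0]]'
python3 - <<'E'
from look import *
np.set_printoptions(precision=4,suppress=True)
plan([.4144,.2316,.3],27.76)
s,d=snap('wrist','w9.png');d['s']=s;np.save('w9.npy',d,allow_pickle=True)
P=cloud(d,wristT(s,d));z=P[...,2]
k=(z>.142)&(z<.168)
O=np.array([.5648,.3108]);a=np.radians(27.76);ex=np.array([np.cos(a),np.sin(a)]);ey=np.array([-ex[1],ex[0]])
X=(P[...,:2]-O)@ex;Y=(P[...,:2]-O)@ey
k&=(X>-.065)&(X<.05)
for y0 in np.repeat([-142.5,-47.5,47.5,142.5],2)/1000+np.tile([-.014,.014],4):
    m=k&(abs(Y-y0)<.0125)
    if m.sum()>10:
        c=[np.median(Y[m&(X>x)&(X<x+.025)]) for x in(-.048,-.02,.01)]
        print(y0,m.sum(),'Xmin %.4f Y '%X[m].min(),np.array(c),'z',np.percentile(z[m&(X>-.03)],90) )
E
```

```text
t: 25.25
ee_pos: [0.4683, -0.0063, 0.2972]
eef_rot: [3.141, -0.001, -0.084]
force: [0.1, 0.1, -1.8]
finger_gap: 0.0483
grip_force: 82.6
t: 26.05
ee_pos: [0.4214, 0.178, 0.2969]
eef_rot: [3.141, -0.001, -0.084]
force: [-0.1, 0.6, -2.9]
finger_gap: 0.0483
grip_force: 82.6
t: 26.85
ee_pos: [0.4078, 0.2325, 0.2965]
eef_rot: [3.141, 0.0, 0.485]
force: [-0.1, -0.3, -2.2]
finger_gap: 0.0485
grip_force: 82.7
pos [0.4078 0.2325 0.2965] rpy [179.97   0.    27.79] q7 -1.84 
 turn z units 0.0001 shift before turn [ 0.22  0.15 -0.14] after turn [ 0.22  0.15 -0.14]
  return _methods._mean(a, axis=axis, dtype=dtype,
  ret = ret.dtype.type(ret / rcount)
Traceback (most recent call last):
IndexError: index -1 is out of bounds for axis 0 with size 0
```

View pics/w9.png

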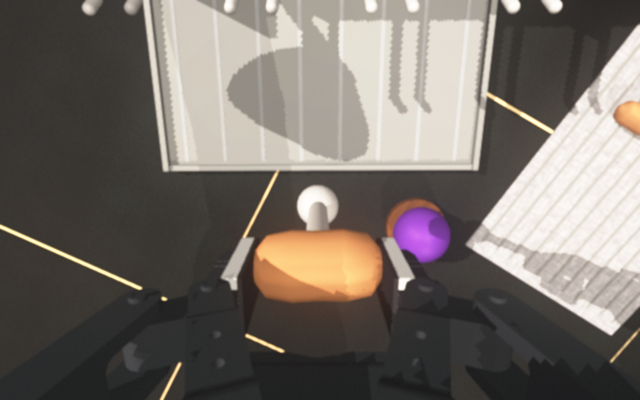

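The prong tips are only just in view at the top, at (90..560, 5). The bar hangs with its handle at (318,265) and its ball at (318,205). The front rim is level, which confirms the yaw. Move 60 mm nearer and align with the hook at rack y = +47.5.

```bash
python3 -m inch '[[[0.4,-0.4,0],[0,0,0],0],[[0.7,-0.7,0],[0,0,0],0],[[0.7,-0.64,0],[0,0,0],0],[[0.5,0,0],[0,0,0],0],[[0,0,0],[0,0,0],0],[[0,0,0],[0,0,0],0]]'
cat >> look.py <<'E'
O=np.array([.5648,.3108]);_a=np.radians(27.76);ex=np.array([np.cos(_a),np.sin(_a)]);ey=np.array([-ex[1],ex[0]])
def prongs(d,P):
    z=P[...,2];X=(P[...,:2]-O)@ex;Y=(P[...,:2]-O)@ey
    for c0 in(-.1425,-.0475,.0475,.1425):
      for sgn in(-.014,.014):
        m=(z>.142)&(z<.168)&(X>-.07)&(X<.04)&(abs(Y-c0-sgn)<.0125)
        if m.sum()<15: continue
        r=[]
        for x0 in(-.045,-.02,.005):
            mm=m&(X>x0)&(X<x0+.025); r.append(np.nan if mm.sum()<4 else (np.nanmedian(Y[mm])-c0)*1000)
        print(c0,sgn,m.sum(),'Xmin %.4f'%X[m].min(),'dY mm',np.round(r,1),'zmed %.4f'%np.median(z[m&(X>-.045)] if (m&(X>-.045)).any() else [0]))
E
python3 - <<'E'
from look import *
s,d=snap('wrist','w10.png');P=cloud(d,wristT(s,d));prongs(d,P)
p=s['ee_pos'][:2]-O;print('tcp rack',p@ex,p@ey,s['ee_pos'][2],np.degrees(s['eef_rot']))
E
```

```text
t: 27.5
ee_pos: [0.4386, 0.2971, 0.2959]
eef_rot: [3.141, 0.001, 0.481]
force: [0.3, 0.8, -1.9]
finger_gap: 0.0484
grip_force: 82.9
-0.1425 -0.014 1411 Xmin -0.0558 dY mm [-9.2 -9.1 -8.7] zmed 0.1499
-0.1425 0.014 1345 Xmin -0.0557 dY mm [18.6 18.7 18.7] zmed 0.1499
-0.0475 -0.014 1209 Xmin -0.0561 dY mm [-10.1  -9.9  -9.8] zmed 0.1502
-0.0475 0.014 1174 Xmin -0.0567 dY mm [17.7 17.7 17.8] zmed 0.1503
0.0475 -0.014 1175 Xmin -0.0565 dY mm [-11.  -11.4 -10.7] zmed 0.1503
0.0475 0.014 1138 Xmin -0.0571 dY mm [16.2 16.4 16.6] zmed 0.1504
0.1425 -0.014 1203 Xmin -0.0575 dY mm [-12.6 -12.6 -12.4] zmed 0.1504
0.1425 0.014 1252 Xmin -0.0574 dY mm [15.1 15.1 15.2] zmed 0.1505
tcp rack -0.11800673162205155 0.04664406433766362 0.2959034790092708 [1.79976850e+02 7.25990105e-02 2.75582486e+01]
```

```bash
cat >> look.py <<'E'
O=O+ -.0045*ex+.003*ey
def inhand(d,P,s):
    "held bar seen by wrist: rack-frame offsets from TCP of wood handle and ball"
    hsv=cv2.cvtColor(d['frame'],cv2.COLOR_RGB2HSV); q=s['ee_pos']
    D=np.linalg.norm(P-q,axis=-1)
    w=(D<.045)&(hsv[...,0]>5)&(hsv[...,0]<20)&(hsv[...,1]>110); Q=P[w]-q
    v=Q[:,:2]@ey; print('wood Y',np.percentile(v,[1,50,99]).round(4),'X',np.percentile(Q[:,:2]@ex,[2,50,98]).round(4),'z max',np.percentile(Q[:,2],98).round(4))
    b=(D<.135)&(D>.075)&(P[...,2]<q[2]-.07)&(hsv[...,1]<60)&(hsv[...,2]>120); Q=P[b]-q
    if b.sum()>20: print('ball n',b.sum(),'Y',np.percentile(Q[:,:2]@ey,[2,50,98]).round(4),'X',np.percentile(Q[:,:2]@ex,[2,98]).round(4),'z',np.percentile(Q[:,2],[2,98]).round(4))
def tcp():
    s=env.observe();p=s['ee_pos'][:2]-O;print('tcp rack',(p@ex).round(4),(p@ey).round(4),s['ee_pos'][2].round(4),np.degrees(s['eef_rot']).round(2))
E
python3 - <<'E'
from look import *
s,d=snap('wrist','w10.png');P=cloud(d,wristT(s,d));prongs(d,P);inhand(d,P,s);tcp()
E
```

```text
-0.1425 -0.014 1406 Xmin -0.0515 dY mm [-12.1 -12.2 -11.8] zmed 0.1500
-0.1425 0.014 1339 Xmin -0.0514 dY mm [15.7 15.6 15.8] zmed 0.1500
-0.0475 -0.014 1211 Xmin -0.0518 dY mm [-12.9 -13.  -12.8] zmed 0.1503
-0.0475 0.014 1164 Xmin -0.0517 dY mm [14.7 14.7 14.9] zmed 0.1503
0.0475 -0.014 1159 Xmin -0.0521 dY mm [-14.1 -14.4 -13.8] zmed 0.1505
0.0475 0.014 1134 Xmin -0.0521 dY mm [13.1 13.4 13.6] zmed 0.1505
0.1425 -0.014 1191 Xmin -0.0525 dY mm [-15.8 -15.5 -15.5] zmed 0.1506
0.1425 0.014 1251 Xmin -0.0531 dY mm [11.8 12.1 12.2] zmed 0.1505
wood Y [-0.0222  0.0013  0.025 ] X [-0.0073  0.007   0.0152] z max 0.012
ball n 971 Y [-0.0111  0.0009  0.0135] X [-0.0157  0.0042] z [-0.1067 -0.0784]
tcp rack -0.1137 0.0437 0.2962 [1.7996e+02 4.0000e-02 2.7590e+01]
```

The hook gap is well located: rack y = 47.1 mm, and the bar is +1 mm off the TCP. Lower, then bring the bar in from the front.

```bash
python3 -m inch '[[[0,-0.1,0.5],[0,0,0],0],[[0,0,0.8],[0,0,0],0],[[0,0,0.8],[0,0,0],0],[[0,0,0.8],[0,0,0],0],[[0,0,0.8],[0,0,0],0],[[0,0,0.7],[0,0,0],0],[[0,0,0],[0,0,0],0],[[0,0,0],[0,0,0],0]]'
python3 -m inch '[[[0.4,0,0],[0,0,0],0],[[0.5,0,0],[0,0,0],0],[[0,0,0],[0,0,0],0],[[0,0,0],[0,0,0],0]]'
python3 - <<'E'
from look import *
tcp()
s,d=snap('wrist','w11.png');P=cloud(d,wristT(s,d));prongs(d,P);inhand(d,P,s)
E
```

```text
t: 28.4
ee_pos: [0.4372, 0.3, 0.1862]
eef_rot: [3.142, 0.001, 0.483]
force: [0.8, 0.6, -2.0]
finger_gap: 0.0485
grip_force: 83.0
t: 28.8
ee_pos: [0.4579, 0.311, 0.1865]
eef_rot: [-3.141, -0.0, 0.483]
force: [0.2, -0.2, -2.1]
finger_gap: 0.0481
grip_force: 83.0
tcp rack -0.09 0.047 0.1865 [-1.7997e+02 -2.0000e-02  2.7670e+01]
-0.0475 -0.014 3553 Xmin -0.0517 dY mm [-12.4 -12.3 -12.1] zmed 0.1502
-0.0475 0.014 3290 Xmin -0.0519 dY mm [15.2 15.2 15.4] zmed 0.1503
0.0475 -0.014 2930 Xmin -0.0523 dY mm [-14.2 -14.2 -14. ] zmed 0.1506
0.0475 0.014 2937 Xmin -0.0521 dY mm [13.1 13.2 13.3] zmed 0.1506
0.1425 -0.014 3306 Xmin -0.0526 dY mm [-16.4 -16.1 -16. ] zmed 0.1505
0.1425 0.014 3583 Xmin -0.0531 dY mm [11.3 11.4 11.4] zmed 0.1504
wood Y [-0.0223  0.001   0.0246] X [-0.0076  0.007   0.0151] z max 0.012
ball n 997 Y [-0.011   0.001   0.0136] X [-0.0121  0.0083] z [-0.1068 -0.0776]
```

View pics/w11.png

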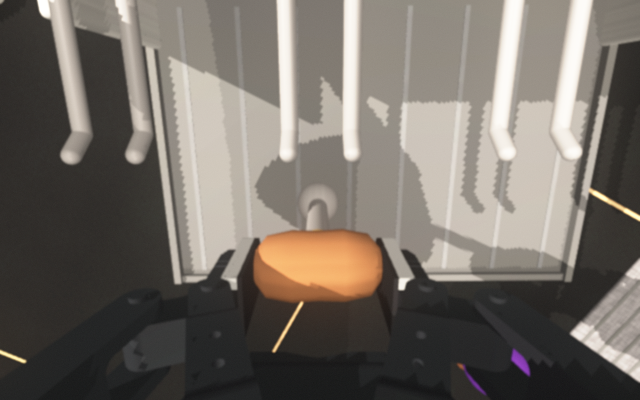

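The bar is aligned between the prong tips, at (288,155) and (352,155). Push in 78 mm, then lower.

```bash
python3 -m inch '[[[0.4,0.04,0],[0,0,0],0],[[0.45,0,0],[0,0,0],0],[[0.45,0,0],[0,0,0],0],[[0,0,0],[0,0,0],0]]'
python3 -m inch '[[[0.45,0,0],[0,0,0],0],[[0.45,0,0],[0,0,0],0],[[0.45,0,0],[0,0,0],0],[[0.45,0,0],[0,0,0],0],[[0,0,0],[0,0,0],0]]'
python3 -m inch '[[[0,0,0.3],[0,0,0],0],[[0,0,0.3],[0,0,0],0],[[0,0,0],[0,0,0],0]]'
python3 -c "
from look import *
tcp()"
```

```text
t: 29.25
ee_pos: [0.4884, 0.3256, 0.1861]
eef_rot: [-3.141, -0.001, 0.482]
force: [0.5, 0.5, -2.2]
finger_gap: 0.0482
grip_force: 83.0
t: 29.75
ee_pos: [0.528, 0.3464, 0.186]
eef_rot: [-3.141, -0.001, 0.482]
force: [-0.6, -0.4, -3.1]
finger_gap: 0.0482
grip_force: 83.0
t: 30.05
ee_pos: [0.5256, 0.3449, 0.1696]
eef_rot: [3.141, 0.003, 0.483]
force: [0.2, -0.3, -1.5]
finger_gap: 0.0479
grip_force: 83.0
tcp rack -0.0143 0.0454 0.1696 [1.7996e+02 1.5000e-01 2.7700e+01]
```

```bash
python3 -m inch '[[[0,0,0.1],[0,0,0],0],[[0,0,0],[0,0,0],0]]'
python3 -m inch '[[[0,0,0.08],[0,0,0],0],[[0,0,0],[0,0,0],0]]'
```

```text
t: 30.25
ee_pos: [0.5264, 0.3456, 0.1686]
eef_rot: [3.141, 0.0, 0.483]
force: [0.9, 0.0, -2.4]
finger_gap: 0.048
grip_force: 83.0
t: 30.45
ee_pos: [0.5267, 0.3459, 0.1671]
eef_rot: [3.142, -0.001, 0.483]
force: [-0.3, 0.7, -0.9]
finger_gap: 0.048
grip_force: 83.0
```

```bash
python3 -m inch '[[[0,0,0.04],[0,0,0],0],[[0,0,0],[0,0,0],0.6],[[0,0,0],[0,0,0],0.63],[[0,0,0],[0,0,0],0.66],[[0,0,0],[0,0,0],0.7],[[0,0,0],[0,0,0],0.74],[[0,0,0],[0,0,0],0.74],[[0,0,0],[0,0,0],0.74]]'
python3 -m inch '[[[0,0,-0.2],[0,0,0],0.74],[[0,0,-0.4],[0,0,0],0.74],[[0,0,-0.8],[0,0,0],0.74],[[0,0,-0.8],[0,0,0],0.74],[[0,0,-0.8],[0,0,0],0.74],[[0,0,-0.8],[0,0,0],0.74],[[0,0,-0.8],[0,0,0],0.74],[[-0.5,0,-0.8],[0,0,0],1]]'
python3 -m inch '[[[-0.8,0,0],[0,0,0],1],[[-0.8,0,0],[0,0,0],1],[[-0.8,0,0],[0,0,0],1],[[-0.5,0,0],[0,0,0],1],[[0,0,0],[0,0,0],1]]'
python3 -W ignore - <<'E'
from look import *
tcp()
s,d=snap('wrist','w12.png')
s,e=snap('scene','sc12.png');bars(e,cloud(e))
a=cv2.imread('pics/w12.png');b=cv2.imread('pics/sc12.png')[150:300,230:500]
cv2.imwrite('pics/c12.png',np.vstack([cv2.resize(a,(480,300)),cv2.resize(b,(480,267))]))
E
```

```text
t: 31.25
ee_pos: [0.5266, 0.3457, 0.1658]
eef_rot: [3.142, -0.0, 0.483]
force: [-0.9, 0.4, 0.1]
finger_gap: 0.063
grip_force: 0.0
t: 32.05
ee_pos: [0.5161, 0.3402, 0.3024]
eef_rot: [-3.141, -0.001, 0.483]
force: [-0.1, 0.9, -0.2]
finger_gap: 0.0757
grip_force: 0.0
t: 32.55
ee_pos: [0.4504, 0.306, 0.3018]
eef_rot: [3.141, -0.001, 0.484]
force: [0.8, 0.5, 0.4]
finger_gap: 0.0854
grip_force: 0.0
tcp rack -0.099 0.046 0.3018 [ 1.7994e+02 -6.0000e-02  2.7710e+01]
handle px [266. 251.] n 77 c [ 0.60121619 -0.18577139] size (47.70685958862305, 21.88246726989746) ang 61.793312072753906 zmax 0.03220351259271834
   far pts median [ 0.69766234 -0.21021776  0.02628642] 96
handle px [306. 251.] n 77 c [ 0.61398474 -0.06227606] size (46.388343811035156, 23.96028709411621) ang 87.5594711303711 zmax 0.032193768857938655
   far pts median [ 0.70867603 -0.06461253  0.02564189] 125
```

View pics/c12.png

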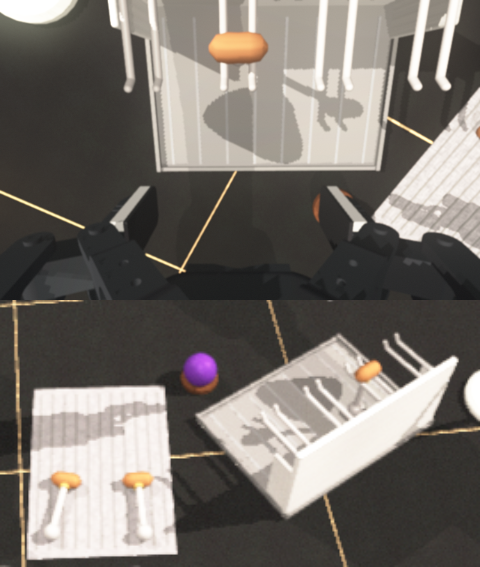

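Bar A rests across its hook, at (238,47) in the wrist crop, and the two other bars are unmoved. My picture budget is spent, so I go on by numbers. Next is the bar near (0.61, -0.06).

```bash
python3 -m inch '[[[-0.25,0.98,0],[0,0,0],1],[[-0.25,0.98,0],[0,0,0],1],[[-0.25,0.98,0],[0,0,0],1],[[-0.25,0.98,0],[0,0,0],1],[[-0.25,0.98,0],[0,0,0],1],[[-0.25,0.98,0],[0,0,0],1],[[-0.25,0.98,0],[0,0,0],1],[[-0.25,0.98,0],[0,0,0],1]]' | head -2
python3 -m inch '[[[-0.25,0.98,0],[0,0,0],1],[[-0.25,0.98,0],[0,0,0],1],[[-0.25,0.98,0],[0,0,0],1],[[-0.25,0.98,0],[0,0,0],1],[[-0.25,0.98,0],[0,0,0],1],[[-0.25,0.98,0],[0,0,0],1],[[-0.25,0.98,0],[0,0,0],1],[[-0.25,0.98,0],[0,0,0],1]]' | head -2
python3 -m inch '[[[0,0,0],[0,0,0.0193],1],[[0,0,0],[0,0,0.0193],1],[[0,0,0],[0,0,0.0193],1],[[0,0,0],[0,0,0.0193],1],[[0,0,0],[0,0,0],1],[[0,0,0],[0,0,0],1]]'
python3 -W ignore - <<'E'
from look import *
s,d=snap('wrist','w13.png');P=cloud(d,wristT(s,d))
for g in [(.61,-.06),(.595,-.184)]: bar(d,P,g)
plan([.61,-.06,.10],-2)
E
```

```text
t: 33.45
ee_pos: [0.4992, 0.1085, 0.3008]
t: 34.25
ee_pos: [0.546, -0.0887, 0.3006]
t: 34.85
ee_pos: [0.5454, -0.0873, 0.3006]
eef_rot: [-3.141, 0.0, 0.002]
force: [-0.3, -0.1, 0.2]
finger_gap: 0.0855
grip_force: 0.0
rect c [ 0.6098 -0.0597] size [28.1 49.9] stem dir deg -1.1 centre off line -0.1 mm foot [ 0.6098 -0.0596] n 849 maxR 0.095
rect c [ 0.5949 -0.1832] size [50.  25.1] stem dir deg -17.2 centre off line -0.4 mm foot [ 0.595  -0.1828] n 849 maxR 0.115
pos [ 0.5452 -0.0873  0.3006] rpy [-1.7999e+02  1.0000e-02  9.0000e-02] q7 -1.64 
 turn z units 0.0058 shift before turn [ 2.59 -1.09  8.02] after turn [ 2.55 -1.18  8.02]
```

```bash
python3 -m inch '[[[0.85,-0.39,0],[0,0,0.0044],1],[[0.85,-0.39,0],[0,0,0],1],[[0.86,-0.39,1],[0,0,0],1],[[0,0,1],[0,0,0],1],[[0,0,1],[0,0,0],1],[[0,0,1],[0,0,0],1],[[0,0,1],[0,0,0],1],[[0,0,1],[0,0,0],1]]' | head -2
python3 -m inch '[[[0,0,1],[0,0,0],1],[[0,0,1],[0,0,0],1],[[0,0,0],[0,0,0],1],[[0,0,0],[0,0,0],1]]' | head -3
python3 -W ignore - <<'E'
from look import *
s,d=snap('wrist','w14.png');P=cloud(d,wristT(s,d))
bar(d,P,(.61,-.06))
plan([.6098,-.0597,.0195],-1.5)
E
```

```text
t: 35.7
ee_pos: [0.6096, -0.0595, 0.1497]
t: 36.1
ee_pos: [0.6096, -0.0593, 0.1009]
eef_rot: [-3.141, 0.001, -0.028]
rect c [ 0.6115 -0.0597] size [52.2 29.1] stem dir deg -0.7 centre off line 0.2 mm foot [ 0.6115 -0.0599] n 2863 maxR 0.111
pos [ 0.6102 -0.0593  0.1018] rpy [-1.7999e+02 -7.0000e-02 -1.6400e+00] q7 -1.85 
 turn z units -0.0004 shift before turn [-0.02  0.02  3.29] after turn [-0.02  0.02  3.29]
```

Aligned. Descend, clamp, lift.

```bash
python3 -m inch '[[[0.04,0.02,0.8],[0,0,0],1],[[0,0,0.8],[0,0,0],0.85],[[0,0,0.8],[0,0,0],0.75],[[0,0,0.5],[0,0,0],0.72],[[0,0,0.34],[0,0,0],0.72],[[0,0,0],[0,0,0],0.72],[[0,0,0],[0,0,0],0.72]]'
python3 -m inch '[[[0,0,0],[0,0,0],0],[[0,0,0],[0,0,0],0],[[0,0,0],[0,0,0],0],[[0,0,0],[0,0,0],0],[[0,0,0],[0,0,0],0]]' 70
python3 -m inch '[[[0,0,-0.2],[0,0,0],0],[[0,0,-0.5],[0,0,0],0],[[0,0,-0.8],[0,0,0],0],[[0,0,-0.8],[0,0,0],0],[[0,0,-0.8],[0,0,0],0],[[0,0,-0.8],[0,0,0],0],[[0,0,-0.8],[0,0,0],0],[[0,0,-0.8],[0,0,0],0]]'
python3 -m inch '[[[0,0,-0.8],[0,0,0],0],[[0,0,-0.8],[0,0,0],0],[[0,0,-0.8],[0,0,0],0],[[0,0,-0.8],[0,0,0],0],[[0,0,0],[0,0,0],0]]'
python3 -W ignore - <<'E'
from look import *
held()
E
```

```text
t: 36.85
ee_pos: [0.611, -0.0599, 0.0206]
eef_rot: [-3.142, -0.001, -0.03]
force: [-0.1, -0.2, 0.3]
finger_gap: 0.0615
grip_force: 0.0
t: 37.35
ee_pos: [0.6112, -0.0599, 0.0217]
eef_rot: [3.141, -0.002, -0.029]
force: [-3.1, 0.5, 8.0]
finger_gap: 0.0491
grip_force: 70.7
t: 38.15
ee_pos: [0.61, -0.06, 0.1589]
eef_rot: [3.142, 0.0, -0.03]
force: [0.6, -0.3, -1.9]
finger_gap: 0.0491
grip_force: 72.5
t: 38.65
ee_pos: [0.6115, -0.0597, 0.2408]
eef_rot: [3.141, -0.005, -0.03]
force: [0.7, -0.1, -1.3]
finger_gap: 0.0487
grip_force: 72.5
n 117 top [ 0.0483 -0.0047 -0.0272] low [ 0.0878 -0.0123 -0.0533] zmin -0.0622
  wood z -0.0028..0.0090 med [-0.0115 -0.0007  0.0041]
n 163 top [ 0.0496  0.0003 -0.0273] low [ 0.1028  0.0007 -0.0517] zmin -0.0573
  wood z -0.0086..0.0068 med [ 0.0066 -0.0002  0.0015]
```

```bash
python3 -m inch '[[[0,0,0],[0,0,0],0.6],[[0,0,0],[0,0,0],0.61],[[0,0,0],[0,0,0],0.61],[[0,0,0],[0,0,0],0.618],[[0,0,0],[0,0,0],0.618],[[0,0,0],[0,0,0],0.618],[[0,0,0],[0,0,0],0.618]]' 20
python3 -m inch '[[[0,0,0],[0,0,0],0.623],[[0,0,0],[0,0,0],0.623],[[0,0,0],[0,0,0],0.623],[[0,0,0],[0,0,0],0.623]]' | tail -1
python3 -m inch '[[[0,0,0],[0,0,0],0.627],[[0,0,0],[0,0,0],0.627],[[0,0,0],[0,0,0],0.627],[[0,0,0],[0,0,0],0.628],[[0,0,0],[0,0,0],0.628],[[0,0,0],[0,0,0],0.628],[[0,0,0],[0,0,0],0.628],[[0,0,0],[0,0,0],0.628]]'| tail -1
python3 -m inch '[[[0,0,0],[0,0,0],0],[[0,0,0],[0,0,0],0],[[0,0,0],[0,0,0],0],[[0,0,0],[0,0,0],0]]' 80
python3 -W ignore -c "
from look import *
held();plan([.4384,.2131,.30],27.7)"
```

```text
t: 39.45
ee_pos: [0.6104, -0.0599, 0.2373]
eef_rot: [3.142, -0.0, -0.03]
force: [-0.9, 0.5, -1.9]
finger_gap: 0.0527
grip_force: 15.8
grip_force: 10.1
grip_force: 4.3
t: 41.05
ee_pos: [0.6104, -0.0599, 0.2373]
eef_rot: [3.142, -0.0, -0.03]
force: [-0.5, -0.0, -1.8]
finger_gap: 0.048
grip_force: 82.5
n 142 top [-0.0041 -0.0041 -0.0389] low [-0.0032 -0.009  -0.1106] zmin -0.1192
  wood z -0.0032..0.0086 med [-0.0126 -0.0012  0.0035]
n 120 top [ 0.0055  0.0013 -0.0449] low [ 0.0146 -0.0013 -0.1111] zmin -0.1183
  wood z -0.0102..0.0080 med [0.0054 0.0001 0.0016]
pos [ 0.6104 -0.0599  0.2373] rpy [180.    0.   -1.7] q7 -1.78 
 turn z units -0.0817 shift before turn [ -7.2  -10.71  -2.51] after turn [ -1.01 -12.87  -2.51]
```

```bash
python3 -m inch '[[[0,0,-0.5],[0,0,0],0],[[-0.46,-0.9,-1],[0,0,0],0],[[-0.46,-0.9,-1],[0,0,0],0],[[-0.46,-0.9,0],[0,0,0],0],[[-0.46,-0.9,0],[0,0,0],0],[[-0.46,-0.9,0],[0,0,0],0],[[-0.46,-0.9,0],[0,0,0],0],[[-0.46,-0.9,0],[0,0,0],0]]'|head -2
python3 -m inch '[[[-0.46,-0.9,0],[0,0,0],0],[[-0.46,-0.9,0],[0,0,0],0],[[-0.46,-0.9,0],[0,0,0],0],[[-0.46,-0.9,0],[0,0,0],0],[[-0.46,-0.9,0],[0,0,0],0],[[-0.46,-0.9,0],[0,0,0],0],[[0,0,0],[0,0,-0.0204],0],[[0,0,0],[0,0,-0.0204],0]]'|head -2
python3 -m inch '[[[0,0,0],[0,0,-0.0204],0],[[0,0,0],[0,0,-0.0204],0],[[0,0,0],[0,0,0],0],[[0,0,0],[0,0,0],0]]'
python3 - <<'E'
from look import *
s,d=snap('wrist','w15.png');P=cloud(d,wristT(s,d));prongs(d,P);inhand(d,P,s);tcp()
E
```

```text
t: 41.95
ee_pos: [0.5342, 0.1009, 0.301]
t: 42.75
ee_pos: [0.4691, 0.2382, 0.301]
t: 43.15
ee_pos: [0.4697, 0.2369, 0.3004]
eef_rot: [3.141, -0.001, 0.479]
force: [-0.0, 0.2, -2.8]
finger_gap: 0.0479
grip_force: 82.9
-0.1425 -0.014 1225 Xmin -0.0516 dY mm [-12.6 -12.7 -12.5] zmed 0.1502
-0.1425 0.014 1178 Xmin -0.0515 dY mm [15.  14.9 15.2] zmed 0.1502
-0.0475 -0.014 1112 Xmin -0.0518 dY mm [-13.9 -13.8 -13.8] zmed 0.1505
-0.0475 0.014 1097 Xmin -0.0516 dY mm [13.7 13.8 13.9] zmed 0.1505
0.0475 -0.014 790 Xmin -0.0520 dY mm [-15.6 -18.  -15.2] zmed 0.1509
0.0475 0.014 707 Xmin -0.0525 dY mm [12.2 11.9 12.5] zmed 0.1508
0.1425 -0.014 1299 Xmin -0.0528 dY mm [-16.4 -16.3 -16.1] zmed 0.1505
0.1425 0.014 1371 Xmin -0.0527 dY mm [11.3 11.5 11.7] zmed 0.1505
wood Y [-0.0221  0.001   0.0246] X [-0.0136  0.0016  0.0093] z max 0.01
ball n 1141 Y [-0.0105  0.0015  0.0141] X [-0.0058  0.0149] z [-0.1086 -0.0764]
tcp rack -0.1141 -0.0241 0.3003 [ 1.7999e+02 -3.0000e-02  2.7470e+01]
```

```bash
python3 -m inch '[[[0,0.5,0],[0,0,-0.0007],0],[[0,0.5,0.6],[0,0,0],0],[[0,0,0.8],[0,0,0],0],[[0,0,0.8],[0,0,0],0],[[0,0,0.8],[0,0,0],0],[[0,0,0.8],[0,0,0],0],[[0,0,0.72],[0,0,0],0],[[0,0,0],[0,0,0],0]]'|head -2
python3 -m inch '[[[0.4,0,0],[0,0,0],0],[[0.5,0,0],[0,0,0],0],[[0,0,0],[0,0,0],0],[[0,0,0],[0,0,0],0]]'|head -4
python3 - <<'E'
from look import *
tcp()
s,d=snap('wrist','w16.png');P=cloud(d,wristT(s,d));prongs(d,P);inhand(d,P,s)
E
```

```text
t: 44.0
ee_pos: [0.4806, 0.213, 0.1847]
t: 44.4
ee_pos: [0.5018, 0.2258, 0.1873]
eef_rot: [-3.141, -0.001, 0.487]
force: [-0.1, 0.1, -2.7]
tcp rack -0.0908 -0.0489 0.1873 [-1.7998e+02 -6.0000e-02  2.7930e+01]
-0.1425 -0.014 3470 Xmin -0.0511 dY mm [-12.4 -12.4 -12.2] zmed 0.1502
-0.1425 0.014 3212 Xmin -0.0513 dY mm [15.1 15.1 15.4] zmed 0.1503
-0.0475 -0.014 2857 Xmin -0.0519 dY mm [-14.3 -14.2 -14.1] zmed 0.1505
-0.0475 0.014 2859 Xmin -0.0521 dY mm [13.1 13.2 13.1] zmed 0.1505
0.0475 -0.014 2606 Xmin -0.0522 dY mm [-16.8 -18.3 -16.1] zmed 0.1508
0.0475 0.014 1926 Xmin -0.0521 dY mm [11.  10.8 11.5] zmed 0.1507
wood Y [-0.0221  0.0013  0.0245] X [-0.0136  0.0015  0.0094] z max 0.01
ball n 1160 Y [-0.0103  0.0017  0.0142] X [-0.0036  0.0172] z [-0.1082 -0.0766]
```

```bash
python3 -m inch '[[[0.4,0.02,0],[0,0,0],0],[[0.45,0,0],[0,0,0],0],[[0.45,0,0],[0,0,0],0],[[0,0,0],[0,0,0],0]]'
python3 -m inch '[[[0.45,0,0],[0,0,0],0],[[0.45,0,0],[0,0,0],0],[[0.45,0,0],[0,0,0],0],[[0.45,0,0],[0,0,0],0],[[0,0,0],[0,0,0],0]]'
python3 -m inch '[[[0,0,0.3],[0,0,0],0],[[0,0,0.25],[0,0,0],0],[[0,0,0],[0,0,0],0]]'
python3 -m inch '[[[0,0,0.08],[0,0,0],0],[[0,0,0],[0,0,0],0]]'
python3 -m inch '[[[0,0,0.08],[0,0,0],0],[[0,0,0],[0,0,0],0]]'
python3 -c "
from look import *
tcp()"
```

```text
t: 44.85
ee_pos: [0.5317, 0.2411, 0.1867]
eef_rot: [-3.141, -0.001, 0.487]
force: [0.3, -0.5, -2.3]
finger_gap: 0.0481
grip_force: 83.0
t: 45.35
ee_pos: [0.5712, 0.262, 0.1866]
eef_rot: [-3.141, -0.001, 0.487]
force: [0.9, -0.0, -2.3]
finger_gap: 0.0483
grip_force: 83.0
t: 45.65
ee_pos: [0.5689, 0.2604, 0.1715]
eef_rot: [3.141, 0.003, 0.488]
force: [-0.2, -0.5, -2.9]
finger_gap: 0.0477
grip_force: 83.0
t: 45.85
ee_pos: [0.5698, 0.261, 0.1709]
eef_rot: [3.141, 0.0, 0.487]
force: [0.1, -0.6, -2.6]
finger_gap: 0.0478
grip_force: 83.0
t: 46.05
ee_pos: [0.57, 0.2612, 0.1692]
eef_rot: [3.142, -0.0, 0.487]
force: [0.3, -0.7, -2.4]
finger_gap: 0.0477
grip_force: 83.1
tcp rack -0.014 -0.0493 0.1692 [ 1.800e+02 -3.000e-02  2.793e+01]
```

```bash
python3 -m inch '[[[0,0,0.06],[0,0,0],0],[[0,0,0],[0,0,0],0]]'|tail -3
python3 -m inch '[[[0,0,0.06],[0,0,0],0],[[0,0,0],[0,0,0],0]]'|tail -3
```

```text
force: [-0.5, -1.1, 5.3]
finger_gap: 0.0481
grip_force: 83.4
force: [-1.8, -1.4, 11.5]
finger_gap: 0.0482
grip_force: 83.8
```

Contact. Release, back out, and go to view the last bar.

```bash
python3 -m inch '[[[0,0,-0.06],[0,0,0],0],[[0,0,0],[0,0,0],0.6],[[0,0,0],[0,0,0],0.63],[[0,0,0],[0,0,0],0.66],[[0,0,0],[0,0,0],0.7],[[0,0,0],[0,0,0],0.74],[[0,0,0],[0,0,0],0.74],[[0,0,0],[0,0,0],0.74]]'|tail -3
python3 -m inch '[[[0,0,-0.2],[0,0,0],0.74],[[0,0,-0.4],[0,0,0],0.74],[[0,0,-0.8],[0,0,0],0.74],[[0,0,-0.8],[0,0,0],0.74],[[0,0,-0.8],[0,0,0],0.74],[[0,0,-0.8],[0,0,0],0.74],[[0,0,-0.8],[0,0,0],0.74],[[-0.5,0,-0.8],[0,0,0],1]]'|tail -3
python3 -m inch '[[[-0.8,0,0],[0,0,0],1],[[-0.8,0,0],[0,0,0],1],[[-0.8,0,0],[0,0,0],1],[[-0.5,0,0],[0,0,0],1],[[0,0,0],[0,0,0],1]]'|tail -3
cat >> look.py <<'E'
def hung(d,P):
    "wood blobs above the rack, rack frame"
    hsv=cv2.cvtColor(d['frame'],cv2.COLOR_RGB2HSV)
    X=(P[...,:2]-O)@ex;Y=(P[...,:2]-O)@ey
    w=(P[...,2]>.11)&(P[...,2]<.2)&(X>-.08)&(X<.06)&(abs(Y)<.2)&(hsv[...,0]>5)&(hsv[...,0]<20)&(hsv[...,1]>110)
    n,l,st,_=cv2.connectedComponentsWithStats(w.astype(np.uint8))
    for i in range(1,n):
        if st[i,4]>40:
            m=l==i; print('hung X',np.percentile(X[m],[2,98]).round(4),'Y',np.percentile(Y[m],[1,99]).round(4),'ztop',np.percentile(P[m][:,2],97).round(4))
E
python3 -W ignore - <<'E'
from look import *
tcp()
s,d=snap('wrist','w17.png');hung(d,cloud(d,wristT(s,d)))
s,e=snap('scene','sc17.png');bars(e,cloud(e))
plan([.54,-.16,.30],-17)
E
```

```text
force: [0.0, -0.1, 0.6]
finger_gap: 0.0634
grip_force: 0.0
force: [-0.1, 0.4, 1.0]
finger_gap: 0.0755
grip_force: 0.0
force: [0.7, -0.0, 0.2]
finger_gap: 0.0853
grip_force: 0.0
tcp rack -0.1 -0.0495 0.3036 [ 1.7993e+02 -6.0000e-02  2.7940e+01]
hung X [-0.0243  0.0001] Y [0.0211 0.0696] ztop 0.1792
hung X [-0.0294 -0.005 ] Y [-0.0726 -0.0227] ztop 0.1787
handle px [266. 251.] n 79 c [ 0.6017785  -0.18594708] size (49.170738220214844, 22.606651306152344) ang 67.21831512451172 zmax 0.032017463772365806
   far pts median [ 0.69928923 -0.21099679  0.02557714] 84
pos [0.4953 0.2214 0.3032] rpy [ 1.7998e+02 -8.0000e-02  2.7910e+01] q7 -1.8 
 turn z units 0.1248 shift before turn [-5.56 14.32  0.13] after turn [ 6.17 14.07  0.14]
```

Both bars are seated, with handle tops at 179 mm. Go to the last bar.

```bash
python3 -m inch '[[[-0.37,0.95,0],[0,0,0],1],[[-0.37,0.95,0],[0,0,0],1],[[-0.37,0.95,0],[0,0,0],1],[[-0.37,0.95,0],[0,0,0],1],[[-0.37,0.95,0],[0,0,0],1],[[-0.37,0.95,0],[0,0,0],1],[[-0.37,0.95,0],[0,0,0],1],[[-0.37,0.95,0],[0,0,0],1]]' | head -2
python3 -m inch '[[[-0.37,0.95,0],[0,0,0],1],[[-0.37,0.95,0],[0,0,0],1],[[-0.37,0.95,0],[0,0,0],1],[[-0.37,0.95,0],[0,0,0],1],[[-0.37,0.95,0],[0,0,0],1],[[-0.37,0.95,0],[0,0,0],1],[[-0.37,0.95,0],[0,0,0],1],[[0,0,0],[0,0,0.0208],1]]' | head -2
python3 -m inch '[[[0,0,0],[0,0,0.0208],1],[[0,0,0],[0,0,0.0208],1],[[0,0,0],[0,0,0.0208],1],[[0,0,0],[0,0,0.0208],1],[[0,0,0],[0,0,0.0208],1],[[0,0,0],[0,0,0],1],[[0,0,0],[0,0,0],1]]'|head -3
python3 -W ignore - <<'E'
from look import *
s,d=snap('wrist','w18.png');P=cloud(d,wristT(s,d))
bar(d,P,(.595,-.183))
plan([.595,-.1828,.10],-17)
E
```

```text
t: 49.45
ee_pos: [0.5194, 0.018, 0.3025]
t: 50.25
ee_pos: [0.5397, -0.1631, 0.3018]
t: 50.95
ee_pos: [0.5396, -0.1583, 0.3024]
eef_rot: [-3.141, 0.0, -0.292]
rect c [ 0.5965 -0.1845] size [50.2 28.3] stem dir deg -16.4 centre off line 1.0 mm foot [ 0.5962 -0.1855] n 819 maxR 0.098
pos [ 0.5395 -0.1583  0.3024] rpy [-1.7999e+02  1.0000e-02 -1.6770e+01] q7 -1.78 
 turn z units 0.0006 shift before turn [2.41 0.3  8.09] after turn [2.41 0.29 8.09]
```

```bash
python3 -m inch '[[[0.82,0.12,0],[0,0,0],1],[[0.82,0.12,0],[0,0,0],1],[[0.83,0.11,1],[0,0,0],1],[[0,0,1],[0,0,0],1],[[0,0,1],[0,0,0],1],[[0,0,1],[0,0,0],1],[[0,0,1],[0,0,0],1],[[0,0,1],[0,0,0],1]]' | head -2
python3 -m inch '[[[0,0,1],[0,0,0],1],[[0,0,1],[0,0,0],1],[[0,0,0],[0,0,0],1],[[0,0,0],[0,0,0],1]]' | head -3
python3 -W ignore - <<'E'
from look import *
s,d=snap('wrist','w19.png');P=cloud(d,wristT(s,d))
bar(d,P,(.596,-.1845))
plan([.597,-.1845,.0195],-16.5)
E
```

```text
t: 51.8
ee_pos: [0.5957, -0.1849, 0.1514]
t: 52.2
ee_pos: [0.5957, -0.1848, 0.1027]
eef_rot: [-3.141, 0.001, -0.295]
rect c [ 0.5978 -0.1855] size [52.4 29.3] stem dir deg -17.0 centre off line -0.2 mm foot [ 0.5979 -0.1852] n 2815 maxR 0.111
pos [ 0.5963 -0.1849  0.1036] rpy [-1.7998e+02 -7.0000e-02 -1.6930e+01] q7 -1.86 
 turn z units -0.0012 shift before turn [ 0.02 -0.02  3.36] after turn [ 0.02 -0.02  3.36]
```

```bash
python3 -m inch '[[[0.06,0.01,0.8],[0,0,0],1],[[0,0,0.8],[0,0,0],0.85],[[0,0,0.8],[0,0,0],0.75],[[0,0,0.5],[0,0,0],0.72],[[0,0,0.42],[0,0,0],0.72],[[0,0,0],[0,0,0],0.72],[[0,0,0],[0,0,0],0.72]]'
python3 -m inch '[[[0,0,0],[0,0,0],0],[[0,0,0],[0,0,0],0],[[0,0,0],[0,0,0],0],[[0,0,0],[0,0,0],0],[[0,0,0],[0,0,0],0]]' 70
python3 -m inch '[[[0,0,-0.2],[0,0,0],0],[[0,0,-0.5],[0,0,0],0],[[0,0,-0.8],[0,0,0],0],[[0,0,-0.8],[0,0,0],0],[[0,0,-0.8],[0,0,0],0],[[0,0,-0.8],[0,0,0],0],[[0,0,-0.8],[0,0,0],0],[[0,0,-0.8],[0,0,0],0]]'
python3 -m inch '[[[0,0,-0.8],[0,0,0],0],[[0,0,-0.8],[0,0,0],0],[[0,0,-0.8],[0,0,0],0],[[0,0,-0.8],[0,0,0],0],[[0,0,0],[0,0,0],0]]'
python3 -W ignore - <<'E'
from look import *
held()
E
```

```text
t: 52.95
ee_pos: [0.5974, -0.1856, 0.0203]
eef_rot: [-3.142, -0.001, -0.296]
force: [0.6, -0.7, 0.4]
finger_gap: 0.0615
grip_force: 0.0
t: 53.45
ee_pos: [0.5977, -0.1855, 0.0215]
eef_rot: [3.142, -0.002, -0.297]
force: [-2.6, 0.8, 6.9]
finger_gap: 0.0494
grip_force: 70.8
t: 54.25
ee_pos: [0.5965, -0.1854, 0.1587]
eef_rot: [3.142, 0.0, -0.297]
force: [-0.1, 0.3, -2.2]
finger_gap: 0.0488
grip_force: 72.5
t: 54.75
ee_pos: [0.598, -0.1856, 0.2407]
eef_rot: [-3.142, -0.005, -0.297]
force: [0.2, 0.3, -2.5]
finger_gap: 0.0486
grip_force: 72.5
n 151 top [ 0.0448 -0.017  -0.0271] low [ 0.082  -0.0357 -0.0545] zmin -0.0626
  wood z -0.0042..0.0071 med [-0.0122  0.0032  0.0032]
n 169 top [ 0.0436 -0.0105 -0.0272] low [ 0.0975 -0.0233 -0.0532] zmin -0.0661
  wood z -0.0104..0.0073 med [ 0.0054 -0.0001  0.0017]
```

```bash
python3 -m inch '[[[0,0,0],[0,0,0],0.6],[[0,0,0],[0,0,0],0.61],[[0,0,0],[0,0,0],0.61],[[0,0,0],[0,0,0],0.618],[[0,0,0],[0,0,0],0.618],[[0,0,0],[0,0,0],0.618],[[0,0,0],[0,0,0],0.618]]' 20 | tail -1
python3 -m inch '[[[0,0,0],[0,0,0],0.623],[[0,0,0],[0,0,0],0.623],[[0,0,0],[0,0,0],0.623],[[0,0,0],[0,0,0],0.623]]' | tail -1
python3 -m inch '[[[0,0,0],[0,0,0],0.627],[[0,0,0],[0,0,0],0.627],[[0,0,0],[0,0,0],0.627],[[0,0,0],[0,0,0],0.628],[[0,0,0],[0,0,0],0.628],[[0,0,0],[0,0,0],0.628],[[0,0,0],[0,0,0],0.628],[[0,0,0],[0,0,0],0.628]]'| tail -1
python3 -m inch '[[[0,0,0],[0,0,0],0],[[0,0,0],[0,0,0],0],[[0,0,0],[0,0,0],0],[[0,0,0],[0,0,0],0]]' 80
python3 -W ignore -c "
from look import *
held()
t=O-.115*ex-.144*ey;print(t);plan([t[0],t[1],.30],27.8)"
```

```text
grip_force: 16.4
grip_force: 10.6
grip_force: 4.9
t: 57.15
ee_pos: [0.5969, -0.1855, 0.237]
eef_rot: [3.142, -0.0, -0.297]
force: [0.8, -0.9, -2.2]
finger_gap: 0.0482
grip_force: 82.6
n 154 top [-0.0029 -0.0043 -0.0448] low [-0.0016 -0.0093 -0.1109] zmin -0.1218
  wood z -0.0058..0.0064 med [-0.0144  0.004   0.0011]
n 127 top [ 0.0058  0.0017 -0.0433] low [ 0.0146 -0.0003 -0.1099] zmin -0.115
  wood z -0.0160..0.0079 med [ 0.0051 -0.0002  0.0012]
[0.52472712 0.13036881]
pos [ 0.5969 -0.1855  0.2371] rpy [-180.   -0.  -17.] q7 -1.8 
 turn z units -0.1244 shift before turn [ -6.46 -11.24  -2.52] after turn [  3.34 -12.52  -2.52]
```

```bash
python3 -m inch '[[[0,0,-0.5],[0,0,0],0],[[-0.54,-0.94,-1],[0,0,0],0],[[-0.54,-0.94,-1],[0,0,0],0],[[-0.54,-0.94,0],[0,0,0],0],[[-0.54,-0.94,0],[0,0,0],0],[[-0.54,-0.94,0],[0,0,0],0],[[-0.54,-0.94,0],[0,0,0],0],[[-0.54,-0.94,0],[0,0,0],0]]'|head -2
python3 -m inch '[[[-0.54,-0.94,0],[0,0,0],0],[[-0.54,-0.94,0],[0,0,0],0],[[-0.54,-0.94,0],[0,0,0],0],[[-0.54,-0.94,0],[0,0,0],0],[[-0.54,-0.94,0],[0,0,0],0],[[0,0,0],[0,0,-0.0207],0],[[0,0,0],[0,0,-0.0207],0],[[0,0,0],[0,0,-0.0207],0]]'|head -2
python3 -m inch '[[[0,0,0],[0,0,-0.0207],0],[[0,0,0],[0,0,-0.0207],0],[[0,0,0],[0,0,-0.0207],0],[[0,0,0],[0,0,0],0],[[0,0,0],[0,0,0],0]]'
python3 - <<'E'
from look import *
s,d=snap('wrist','w20.png');P=cloud(d,wristT(s,d));prongs(d,P);inhand(d,P,s);hung(d,P);tcp()
E
```

```text
t: 58.05
ee_pos: [0.5545, 0.0006, 0.3008]
t: 58.85
ee_pos: [0.5245, 0.132, 0.3007]
t: 59.35
ee_pos: [0.5246, 0.1315, 0.3002]
eef_rot: [3.141, -0.001, 0.48]
force: [0.3, -0.5, -1.4]
finger_gap: 0.0476
grip_force: 82.9
-0.1425 -0.014 1082 Xmin -0.0515 dY mm [-14.4 -14.2 -14.1] zmed 0.1505
-0.1425 0.014 1096 Xmin -0.0514 dY mm [13.2 13.4 13.7] zmed 0.1505
-0.0475 -0.014 832 Xmin -0.0517 dY mm [-16.3 -16.4 -15.4] zmed 0.1509
-0.0475 0.014 707 Xmin -0.0516 dY mm [11.7 12.3 12.2] zmed 0.1508
0.0475 -0.014 1243 Xmin -0.0520 dY mm [-17.1 -18.2 -16.3] zmed 0.1509
0.0475 0.014 855 Xmin -0.0525 dY mm [11.  10.4 11.2] zmed 0.1506
wood Y [-0.022   0.0013  0.0247] X [-0.0137  0.0016  0.0092] z max 0.0102
ball n 1145 Y [-0.011   0.0015  0.0137] X [-0.0056  0.0153] z [-0.1083 -0.0768]
hung X [-0.0246 -0.0005] Y [0.0201 0.0649] ztop 0.1793
hung X [-0.0298 -0.0054] Y [-0.0741 -0.0246] ztop 0.1789
tcp rack -0.1147 -0.1429 0.3 [ 1.7998e+02 -3.0000e-02  2.7510e+01]
```

```bash
python3 -m inch '[[[0,0.05,0.4],[0,0,-0.0008],0],[[0,0,0.6],[0,0,0],0],[[0,0,0.8],[0,0,0],0],[[0,0,0.8],[0,0,0],0],[[0,0,0.8],[0,0,0],0],[[0,0,0.7],[0,0,0],0],[[0,0,0.4],[0,0,0],0],[[0,0,0],[0,0,0],0]]'|head -2
python3 -m inch '[[[0.4,0,0],[0,0,0],0],[[0.5,0,0],[0,0,0],0],[[0,0,0],[0,0,0],0],[[0,0,0],[0,0,0],0]]'|head -4
python3 - <<'E'
from look import *
tcp()
s,d=snap('wrist','w21.png');P=cloud(d,wristT(s,d));prongs(d,P);inhand(d,P,s)
E
```

```text
t: 60.2
ee_pos: [0.5242, 0.1301, 0.1855]
t: 60.6
ee_pos: [0.5454, 0.1416, 0.1874]
eef_rot: [-3.141, -0.001, 0.489]
force: [-1.0, -1.3, -2.3]
tcp rack -0.0914 -0.1437 0.1874 [-1.7999e+02 -5.0000e-02  2.8020e+01]
-0.1425 -0.014 2808 Xmin -0.0512 dY mm [-14.2 -14.1 -14.2] zmed 0.1505
-0.1425 0.014 2812 Xmin -0.0514 dY mm [13.  13.2 13.4] zmed 0.1506
-0.0475 -0.014 2566 Xmin -0.0514 dY mm [-17.3 -17.3 -16.2] zmed 0.1510
-0.0475 0.014 1911 Xmin -0.0517 dY mm [10.9 11.3 11.4] zmed 0.1507
wood Y [-0.0221  0.001   0.0245] X [-0.0135  0.0015  0.0092] z max 0.0102
ball n 1250 Y [-0.0299  0.0004  0.0137] X [-0.0033  0.1056] z [-0.1077 -0.072 ]
```

```bash
python3 -m inch '[[[0.4,0.02,0],[0,0,0],0],[[0.45,0,0],[0,0,0],0],[[0.45,0,0],[0,0,0],0],[[0,0,0],[0,0,0],0]]'|tail -5
python3 -m inch '[[[0.45,0,0],[0,0,0],0],[[0.45,0,0],[0,0,0],0],[[0.45,0,0],[0,0,0],0],[[0.45,0,0],[0,0,0],0],[[0,0,0],[0,0,0],0]]'|tail -5
python3 -m inch '[[[0,0,0.3],[0,0,0],0],[[0,0,0.25],[0,0,0],0],[[0,0,0],[0,0,0],0]]'|tail -5
python3 -m inch '[[[0,0,0.1],[0,0,0],0],[[0,0,0],[0,0,0],0]]'
python3 -m inch '[[[0,0,0.08],[0,0,0],0],[[0,0,0],[0,0,0],0]]'
python3 -c "
from look import *
tcp()"
```

```text
ee_pos: [0.5753, 0.157, 0.187]
eef_rot: [-3.141, -0.001, 0.489]
force: [0.2, 0.9, -1.9]
finger_gap: 0.0478
grip_force: 82.9
ee_pos: [0.6148, 0.178, 0.1869]
eef_rot: [-3.141, -0.001, 0.489]
force: [-0.2, 0.8, -2.0]
finger_gap: 0.0483
grip_force: 82.9
ee_pos: [0.6125, 0.1762, 0.1718]
eef_rot: [-3.142, 0.003, 0.489]
force: [-0.1, 0.5, -2.1]
finger_gap: 0.0478
grip_force: 82.9
t: 62.05
ee_pos: [0.6134, 0.1767, 0.1706]
eef_rot: [3.141, 0.0, 0.489]
force: [0.0, -0.4, -2.2]
finger_gap: 0.0481
grip_force: 82.9
t: 62.25
ee_pos: [0.6137, 0.177, 0.169]
eef_rot: [3.141, -0.001, 0.489]
force: [0.6, -0.5, -1.7]
finger_gap: 0.0481
grip_force: 83.0
tcp rack -0.0146 -0.1442 0.169 [ 1.7999e+02 -3.0000e-02  2.8000e+01]
```

```bash
python3 -m inch '[[[0,0,0.06],[0,0,0],0],[[0,0,0],[0,0,0],0]]'|tail -3
python3 -m inch '[[[0,0,0],[0,0,0],0],[[0,0,0],[0,0,0],0.6],[[0,0,0],[0,0,0],0.63],[[0,0,0],[0,0,0],0.66],[[0,0,0],[0,0,0],0.7],[[0,0,0],[0,0,0],0.74],[[0,0,0],[0,0,0],0.74],[[0,0,0],[0,0,0],0.74]]'|tail -3
python3 -m inch '[[[0,0,-0.2],[0,0,0],0.74],[[0,0,-0.4],[0,0,0],0.74],[[0,0,-0.8],[0,0,0],0.74],[[0,0,-0.8],[0,0,0],0.74],[[0,0,-0.8],[0,0,0],0.74],[[0,0,-0.8],[0,0,0],0.74],[[0,0,-0.8],[0,0,0],0.74],[[-0.5,0,-0.8],[0,0,0],1]]'|tail -3
python3 -m inch '[[[-0.8,0,0],[0,0,0],1],[[-0.8,0,0],[0,0,0],1],[[-0.8,0,0],[0,0,0],1],[[-0.8,0,0],[0,0,0],1],[[-0.5,0,0],[0,0,0],1],[[0,0,0],[0,0,0],1],[[0,0,0],[0,0,0],1]]'|tail -3
python3 -W ignore - <<'E'
from look import *
np.set_printoptions(precision=4,suppress=True)
tcp()
s,d=snap('wrist','w22.png');hung(d,cloud(d,wristT(s,d)))
s,e=snap('scene','sc22.png');P=cloud(e);bars(e,P);hung(e,P)
z=P[...,2];x=P[...,0];y=P[...,1]
k=(z>.1)&(z<.27)&(x>.49)&(x<.66)&(y<-.32)&(y>-.55);Q=P[k];print('jug',Q.min(0),Q.max(0),np.percentile(Q[:,2],99))
hd=Q[Q[:,2]>.235];print(cv2.minAreaRect((hd[:,:2]*1000).astype(np.float32)))
k=(z>.1)&(z<.27)&(x>.2)&(x<.49)&(y<-.32)&(y>-.62);print('others',P[k].min(0),P[k].max(0))
E
```

```text
force: [-0.8, -0.1, 5.1]
finger_gap: 0.0482
grip_force: 83.3
force: [0.6, -0.3, 0.1]
finger_gap: 0.0631
grip_force: 0.0
force: [0.5, -0.2, -0.3]
finger_gap: 0.0757
grip_force: 0.0
force: [0.3, -0.6, 0.4]
finger_gap: 0.085
grip_force: 0.0
tcp rack -0.1192 -0.1448 0.303 [179.97  -0.08  27.99]
hung X [-0.0247 -0.0008] Y [0.0201 0.0647] ztop 0.1794
hung X [-0.0347 -0.0064] Y [-0.0599 -0.0163] ztop 0.1907
hung X [-0.0303 -0.0061] Y [-0.1683 -0.1178] ztop 0.1787
hung X [-0.0186  0.0053] Y [0.0179 0.0657] ztop 0.1782
hung X [-0.0317 -0.0009] Y [-0.0623 -0.0213] ztop 0.1876
hung X [-0.0246  0.0003] Y [-0.1698 -0.1253] ztop 0.1791
jug [ 0.525  -0.4714  0.1001] [ 0.5991 -0.3866  0.2599] 0.2565398139254275
((556.6995239257812, -428.59954833984375), (76.40147399902344, 16.505887985229492), 44.78083419799805)
others [ 0.3185 -0.5511  0.1001] [ 0.4731 -0.3385  0.206 ]
```

The bar on the middle hook now reads 11 mm higher and shifted, so it was probably knocked. Characterise it numerically.

```bash
python3 -m inch '[[[0,-0.9,0],[0,0,0],1],[[0,-0.9,0],[0,0,0],1],[[0,-0.9,0],[0,0,0],1],[[0,-0.9,0],[0,0,0],1],[[0,0,0],[0,0,0],1],[[0,0,0],[0,0,0],1]]'|head -2
cat >> look.py <<'E'
def knocked(lo=-.1,hi=.01):
    np.set_printoptions(precision=4,suppress=True)
    for n in('wrist','scene','side'):
        s,d=snap(n); P=cloud(d,wristT(s,d) if n=='wrist' else None)
        hsv=cv2.cvtColor(d['frame'],cv2.COLOR_RGB2HSV)
        X=(P[...,:2]-O)@ex;Y=(P[...,:2]-O)@ey;Z=P[...,2]
        w=(Z>.05)&(Z<.22)&(X>-.1)&(X<.06)&(Y>lo)&(Y<hi)&(hsv[...,0]>5)&(hsv[...,0]<20)&(hsv[...,1]>110)
        if w.sum()<10: print(n,'no wood');continue
        Q=np.c_[X[w],Y[w],Z[w]]; c=np.median(Q,0); U=np.linalg.svd(Q-Q.mean(0))[2][0]
        print(n,w.sum(),'c',c,'axis',U*np.sign(U[1]))
        for a in range(int(lo*1000),int(hi*1000),6):
            m=w&(Y>a/1000)&(Y<(a+6)/1000)
            if m.sum()>3: print('   Y',a,'X %.4f..%.4f Z %.4f..%.4f'%(*np.percentile(X[m],[3,97]),*np.percentile(Z[m],[3,97])))
        b=(Z>.02)&(Z<.135)&(X>-.09)&(X<.03)&(Y>lo)&(Y<hi)&(hsv[...,1]<90)&(hsv[...,2]>100)
        if b.sum()>20:
            for z0 in np.arange(.02,.135,.012):
                m=b&(Z>z0)&(Z<z0+.012)
                if m.sum()>3: print('   stem z %.3f n %d X %.4f Y %.4f'%(z0,m.sum(),np.median(X[m]),np.median(Y[m])))
E
python3 -W ignore - <<'E'
from look import *
knocked();tcp()
E
```

```text
t: 65.45
ee_pos: [0.4788, 0.2076, 0.3022]
wrist 1843 c [-0.0198 -0.0514  0.1684] axis [-0.9986  0.0518 -0.0061]
   Y -64 X -0.0339..0.0006 Z 0.1623..0.1680
   Y -58 X -0.0381..0.0042 Z 0.1644..0.1717
   Y -52 X -0.0415..0.0059 Z 0.1634..0.1727
   Y -46 X -0.0408..0.0065 Z 0.1631..0.1716
   Y -40 X -0.0352..0.0029 Z 0.1632..0.1693
scene 100 c [-0.0081 -0.0569  0.1641] axis [ 0.9948  0.0088 -0.1018]
   Y -64 X -0.0297..0.0073 Z 0.1542..0.1709
   Y -58 X -0.0335..0.0122 Z 0.1566..0.1722
   Y -52 X -0.0316..0.0139 Z 0.1588..0.1726
   Y -46 X -0.0297..0.0082 Z 0.1647..0.1698
   stem z 0.044 n 16 X -0.0059 Y -0.0477
   stem z 0.056 n 34 X -0.0080 Y -0.0464
   stem z 0.068 n 10 X -0.0095 Y -0.0440
   stem z 0.080 n 8 X -0.0090 Y -0.0465
   stem z 0.092 n 8 X -0.0089 Y -0.0476
   stem z 0.104 n 8 X -0.0103 Y -0.0503
side 58 c [-0.0214 -0.0589  0.1673] axis [-0.9682  0.0669  0.2409]
   Y -64 X -0.0379..0.0521 Z 0.1363..0.1727
   Y -58 X -0.0395..-0.0075 Z 0.1608..0.1735
   Y -52 X -0.0410..-0.0105 Z 0.1646..0.1734
   stem z 0.044 n 14 X -0.0206 Y -0.0491
   stem z 0.056 n 29 X -0.0211 Y -0.0469
   stem z 0.068 n 7 X -0.0180 Y -0.0478
   stem z 0.080 n 8 X -0.0171 Y -0.0445
   stem z 0.092 n 9 X -0.0202 Y -0.0479
   stem z 0.104 n 12 X -0.0201 Y -0.0478
   stem z 0.116 n 8 X -0.0184 Y -0.0505
   stem z 0.128 n 6 X -0.0180 Y -0.0520
tcp rack -0.1199 -0.0557 0.302 [179.99   0.02  27.93]
```

The bar now lies lengthwise in its hook's gap: handle along rack X, top at 172 mm, stem still hanging between the prongs. Plan: pinch the barrel across, lift 20 mm, turn 90° in place about the stem, and lower it across the prongs.

```bash
python3 -m inch '[[[0.84,-0.05,0],[0,0,0],0.62],[[0.84,-0.05,0],[0,0,0],0.62],[[0.84,-0.05,0],[0,0,0],0.62],[[0.84,0,0],[0,0,0],0.62],[[0.82,0,0],[0,0,0.0068],0.62],[[0,0,1],[0,0,0],0.62],[[0,0,1],[0,0,0],0.62],[[0,0,0],[0,0,0],0.62]]'
python3 -W ignore - <<'E'
from look import *
tcp()
s,e=snap('scene');hung(e,cloud(e))
s,e=snap('wrist');hung(e,cloud(e,wristT(s,e)))
knocked()
E
```

```text
t: 66.4
ee_pos: [0.5683, 0.2574, 0.2485]
eef_rot: [3.141, 0.006, 0.445]
force: [0.1, -0.6, -0.0]
finger_gap: 0.053
grip_force: 0.0
tcp rack -0.0173 -0.0519 0.2485 [179.99   0.36  25.48]
hung X [-0.0186  0.0049] Y [0.0188 0.0678] ztop 0.1779
hung X [-0.0342  0.0123] Y [-0.0646 -0.0408] ztop 0.172
hung X [-0.0243 -0.0007] Y [-0.1719 -0.1235] ztop 0.1778
hung X [0.0499 0.0522] Y [-0.1233 -0.1156] ztop 0.1597
hung X [0.0496 0.052 ] Y [-0.0717 -0.0667] ztop 0.1579
hung X [0.0495 0.0519] Y [-0.0293 -0.0231] ztop 0.1615
hung X [0.0492 0.0516] Y [0.0204 0.0277] ztop 0.1618
hung X [0.0491 0.0516] Y [0.0601 0.0712] ztop 0.162
hung X [0.0484 0.0513] Y [0.1141 0.1233] ztop 0.1586
hung X [-0.0362  0.0092] Y [-0.0603 -0.0356] ztop 0.1724
hung X [-0.0282 -0.0049] Y [-0.1649 -0.1165] ztop 0.1789
hung X [-0.0215  0.0009] Y [0.0208 0.0684] ztop 0.1791
wrist 2958 c [-0.0114 -0.048   0.1694] axis [ 0.9874  0.0099 -0.1577]
   Y -76 X 0.0494..0.0518 Z 0.1479..0.1505
   Y -70 X 0.0495..0.0519 Z 0.1484..0.1522
   Y -64 X -0.0321..0.0029 Z 0.1616..0.1675
   Y -58 X -0.0346..0.0068 Z 0.1627..0.1716
   Y -52 X
[... 646 characters left out ...]
0 Y -0.0457
   stem z 0.080 n 9 X -0.0096 Y -0.0443
   stem z 0.092 n 8 X -0.0103 Y -0.0472
   stem z 0.104 n 9 X -0.0107 Y -0.0492
side 59 c [-0.024  -0.0565  0.1672] axis [-0.9685  0.0754  0.2375]
   Y -70 X -0.0312..0.0455 Z 0.1402..0.1679
   Y -64 X -0.0361..-0.0031 Z 0.1596..0.1717
   Y -58 X -0.0397..0.0221 Z 0.1472..0.1729
   Y -52 X -0.0399..-0.0016 Z 0.1615..0.1734
   stem z 0.044 n 13 X -0.0213 Y -0.0470
   stem z 0.056 n 27 X -0.0212 Y -0.0493
   stem z 0.068 n 10 X -0.0169 Y -0.0463
   stem z 0.080 n 7 X -0.0189 Y -0.0475
   stem z 0.092 n 9 X -0.0185 Y -0.0457
   stem z 0.104 n 12 X -0.0196 Y -0.0498
   stem z 0.116 n 8 X -0.0167 Y -0.0498
   stem z 0.128 n 6 X -0.0191 Y -0.0510
```

```bash
python3 -m inch '[[[0.12,-0.06,0.5],[0,0,0],0.62],[[0,0,0.8],[0,0,0],0.62],[[0,0,0.8],[0,0,0],0.62],[[0,0,0.6],[0,0,0],0.62],[[0,0,0.4],[0,0,0],0.62],[[0,0,0.05],[0,0,0],0.62],[[0,0,0],[0,0,0],0.62]]'
python3 -m inch '[[[0,0,0],[0,0,0],0],[[0,0,0],[0,0,0],0],[[0,0,0],[0,0,0],0],[[0,0,0],[0,0,0],0],[[0,0,0],[0,0,0],0],[[0,0,0],[0,0,0],0]]' 60
```

```text
t: 67.35
ee_pos: [0.5713, 0.2623, 0.1737]
eef_rot: [-3.141, -0.0, 0.446]
force: [0.3, 0.7, 0.6]
finger_gap: 0.0531
grip_force: 0.0
t: 67.95
ee_pos: [0.5717, 0.2622, 0.1749]
eef_rot: [3.141, -0.002, 0.446]
force: [-0.9, -1.3, 6.1]
finger_gap: 0.0246
grip_force: 58.5
```

```bash
python3 -m inch '[[[0,0,0],[0,0,0],0.62],[[0,0,0],[0,0,0],0.62],[[0,0,0],[0,0,0],0.62],[[0,0,0.12],[0,0,0],0.62],[[0,0,0.1],[0,0,0],0.62],[[0,0,0],[0,0,0],0.62]]'
python3 -m inch '[[[0,0,0],[0,0,0],0],[[0,0,0],[0,0,0],0],[[0,0,0],[0,0,0],0],[[0,0,0],[0,0,0],0],[[0,0,0],[0,0,0],0],[[0,0,0],[0,0,0],0]]' 60
```

```text
t: 68.55
ee_pos: [0.5708, 0.2619, 0.1674]
eef_rot: [3.142, 0.001, 0.446]
force: [-0.1, -0.4, -0.5]
finger_gap: 0.0532
grip_force: 0.0
t: 69.15
ee_pos: [0.5714, 0.2621, 0.1684]
eef_rot: [3.141, -0.001, 0.446]
force: [0.1, -2.0, 5.3]
finger_gap: 0.0257
grip_force: 58.4
```

```bash
python3 -m inch '[[[0,0,-0.2],[0,0,0],0],[[0,0,-0.3],[0,0,0],0],[[0,0,-0.4],[0,0,0],0],[[0,0,0],[0,0,0],0],[[0,0,0],[0,0,0],0]]'
python3 -W ignore - <<'E'
from look import *
tcp();knocked()
E
```

```text
t: 69.65
ee_pos: [0.5712, 0.2623, 0.1909]
eef_rot: [3.142, -0.001, 0.446]
force: [0.0, -0.4, -1.6]
finger_gap: 0.0258
grip_force: 58.6
tcp rack -0.0124 -0.049 0.1909 [ 1.800e+02 -4.000e-02  2.556e+01]
wrist 6987 c [-0.009  -0.0478  0.1918] axis [ 0.9531  0.0013 -0.3026]
   Y -76 X 0.0497..0.0519 Z 0.1484..0.1501
   Y -70 X 0.0494..0.0521 Z 0.1481..0.1613
   Y -64 X -0.0289..0.0042 Z 0.1836..0.1898
   Y -58 X -0.0331..0.0078 Z 0.1838..0.1939
   Y -52 X -0.0338..0.0108 Z 0.1837..0.1952
   Y -46 X -0.0334..0.0095 Z 0.1836..0.1947
   Y -40 X -0.0325..0.0055 Z 0.1835..0.1919
   Y -34 X 0.0494..0.0520 Z 0.1482..0.1618
   Y -28 X 0.0492..0.0520 Z 0.1482..0.1617
   stem z 0.068 n 71 X -0.0036 Y -0.0449
   stem z 0.080 n 463 X -0.0084 Y -0.0429
   stem z 0.092 n 72 X -0.0103 Y -0.0387
   stem z 0.104 n 60 X -0.0105 Y -0.0389
scene 54 c [ 0.0041 -0.0531  0.1875] axis [-0.6746  0.7069  0.2126]
   Y -64 X -0.0009..0.0086 Z 0.1792..0.2029
   Y -58 X -0.0028..0.0134 Z 0.1775..0.1926
   Y -52 X -0.0064..0.0141 Z 0.1818..0.1944
   Y -46 X -0.0091..0.0099 Z 0.1834..0.1949
   stem z 0.068 n 26 X -0.0055 Y -0.0478
   stem z 0.080 n 26 X -0.0078 Y -0.0461
   stem z 0.092 n 11 X -0.0095 Y -0.0447
side 38 c [-0.0313 -0.054   0.1864] axis [-0.8564  0.0617  0.5127]
   Y -64 X -0.0438..0.0548 Z 0.1352..0.1919
   Y -58 X -0.0389..-0.0240 Z 0.1757..0.1958
   Y -52 X -0.0388..-0.0222 Z 0.1670..0.1933
   stem z 0.068 n 16 X -0.0234 Y -0.0494
   stem z 0.080 n 26 X -0.0224 Y -0.0493
   stem z 0.092 n 10 X -0.0186 Y -0.0463
   stem z 0.104 n 9 X -0.0192 Y -0.0476
   stem z 0.116 n 10 X -0.0192 Y -0.0478
   stem z 0.128 n 6 X -0.0174 Y -0.0493
```

Lifted cleanly. Turn 92° in place.

```bash
python3 -m inch '[[[0,0,0],[0,0,-0.0213],0],[[0,0,0],[0,0,-0.0213],0],[[0,0,0],[0,0,-0.0213],0],[[0,0,0],[0,0,-0.0213],0],[[0,0,0],[0,0,-0.0213],0],[[0,0,0],[0,0,-0.0213],0]]'
python3 -m inch '[[[0,0,0],[0,0,-0.0213],0],[[0,0,0],[0,0,-0.0213],0],[[0,0,0],[0,0,-0.0213],0],[[0,0,0],[0,0,-0.0213],0],[[0,0,0],[0,0,-0.0213],0],[[0,0,0],[0,0,-0.0213],0],[[0,0,0],[0,0,0],0],[[0,0,0],[0,0,0],0]]'
python3 -W ignore - <<'E'
from look import *
tcp();knocked(-.09,-.005)
s,d=snap('wrist');P=cloud(d,wristT(s,d));prongs(d,P)
E
```

```text
t: 70.4
ee_pos: [0.571, 0.2619, 0.1902]
eef_rot: [-3.141, 0.0, 1.254]
force: [0.3, 0.5, -2.1]
finger_gap: 0.026
grip_force: 58.5
t: 71.2
ee_pos: [0.5711, 0.2619, 0.1901]
eef_rot: [-3.141, -0.0, 2.048]
force: [-0.3, 0.2, -1.8]
finger_gap: 0.0256
grip_force: 58.7
tcp rack -0.0127 -0.0492 0.1901 [-1.7997e+02 -2.0000e-02  1.1734e+02]
wrist 7100 c [-0.0128 -0.0444  0.1908] axis [ 0.8502  0.2251 -0.4759]
   Y -78 X -0.0119..0.0520 Z 0.1479..0.1885
   Y -72 X -0.0231..0.0515 Z 0.1475..0.1927
   Y -66 X -0.0247..-0.0017 Z 0.1854..0.1939
   Y -60 X -0.0254..-0.0009 Z 0.1848..0.1941
   Y -54 X -0.0252..-0.0009 Z 0.1841..0.1938
   Y -48 X -0.0254..-0.0010 Z 0.1850..0.1941
   Y -42 X -0.0255..-0.0007 Z 0.1841..0.1941
   Y -36 X -0.0246..-0.0023 Z 0.1827..0.1930
   Y -30 X -0.0223..0.0508 Z 0.1483..0.1905
   Y -24 X -0.0163..0.0520 Z 0.1467..0.1844
   stem z 0.068 n 133 X -0.0204 Y -0.0393
   stem z 0.080 n 468 X -0.0223 Y -0.0431
   stem z 0.092 n 8 X -0.0217 Y -0.0450
scene 89 c [-0.0093 -0.065   0.1883] axis [-0.3516  0.9153  0.1966]
   Y -78 X -0.0170..0.0039 Z 0.1758..0.1911
   Y -72 X -0.01
[... 556 characters left out ...]
.0.1900
   Y -72 X -0.0242..-0.0096 Z 0.1759..0.1945
   Y -66 X -0.0277..-0.0112 Z 0.1769..0.1938
   Y -60 X -0.0230..-0.0095 Z 0.1671..0.1945
   Y -54 X -0.0173..-0.0027 Z 0.1916..0.1936
   stem z 0.068 n 17 X -0.0292 Y -0.0596
   stem z 0.080 n 24 X -0.0263 Y -0.0584
   stem z 0.092 n 11 X -0.0221 Y -0.0551
   stem z 0.104 n 8 X -0.0213 Y -0.0552
   stem z 0.116 n 11 X -0.0191 Y -0.0529
   stem z 0.128 n 7 X -0.0198 Y -0.0559
-0.0475 -0.014 606 Xmin -0.0512 dY mm [  nan   nan -12.6] zmed 0.1502
-0.0475 0.014 2830 Xmin -0.0515 dY mm [14.5 15.7 14.6] zmed 0.1504
0.0475 -0.014 3024 Xmin -0.0522 dY mm [-15.2 -15.8 -14.7] zmed 0.1507
0.0475 0.014 407 Xmin -0.0458 dY mm [9.5 5.5 9.7] zmed 0.1484
```

The handle is now across the prongs, but the stem sits about 5 mm to one side. Recentre it by +5 mm in Y and +10 mm in X, then lower.

```bash
python3 -m inch '[[[0.2,0,0],[0,0,-0.001],0],[[0,0.4,0],[0,0,0],0],[[0,0,0],[0,0,0],0],[[0,0,0],[0,0,0],0]]'
python3 -W ignore - <<'E'
from look import *
tcp();knocked(-.09,-.005)
E
```

```text
t: 71.8
ee_pos: [0.5779, 0.2716, 0.1904]
eef_rot: [-3.142, -0.0, 2.058]
force: [0.6, -0.3, -2.5]
finger_gap: 0.0258
grip_force: 58.9
tcp rack -0.0022 -0.0438 0.1904 [-1.8000e+02 -1.0000e-02  1.1792e+02]
wrist 7053 c [-0.0025 -0.039   0.1911] axis [-0.1654  0.9862 -0.0095]
   Y -72 X -0.0040..0.0523 Z 0.1461..0.1899
   Y -66 X -0.0124..0.0078 Z 0.1863..0.1932
   Y -60 X -0.0142..0.0090 Z 0.1857..0.1943
   Y -54 X -0.0148..0.0097 Z 0.1847..0.1943
   Y -48 X -0.0147..0.0096 Z 0.1844..0.1942
   Y -42 X -0.0150..0.0094 Z 0.1856..0.1944
   Y -36 X -0.0149..0.0095 Z 0.1841..0.1943
   Y -30 X -0.0140..0.0502 Z 0.1492..0.1931
   Y -24 X -0.0111..0.0327 Z 0.1612..0.1901
   stem z 0.068 n 135 X -0.0100 Y -0.0344
   stem z 0.080 n 647 X -0.0125 Y -0.0392
   stem z 0.092 n 91 X -0.0106 Y -0.0401
   stem z 0.104 n 47 X -0.0104 Y -0.0397
scene 94 c [ 0.0013 -0.0589  0.1872] axis [-0.3441  0.9218  0.1785]
   Y -78 X 0.0014..0.0059 Z 0.1811..0.1916
   Y -72 X -0.0086..0.0130 Z 0.1740..0.1908
   Y -66 X -0.0088..0.0123 Z 0.1814..0.1919
   Y -60 X -0.0108..0.0134 Z 0.1807..0.1947
   Y -54 X -0.0123..0.0078 Z 0.1854..0.1921
   Y -48 X -0.0107..0.0050 Z 0.1847..0.1939
   Y -42 X -0.0135..0.0025 Z 0.1839..0.1924
   Y -36 X -0.0124..-0.0049 Z 0.1842..0.1891
   stem z 0.068 n 21 X -0.0044 Y -0.0560
   stem z 0.080 n 29 X -0.0015 Y -0.0512
   stem z 0.092 n 11 X -0.0043 Y -0.0505
   stem z 0.104 n 8 X -0.0043 Y -0.0505
side 43 c [-0.008  -0.0618  0.1888] axis [0.3008 0.9508 0.0747]
   Y -78 X -0.0112..-0.0037 Z 0.1817..0.1960
   Y -72 X -0.0119..-0.0058 Z 0.1799..0.1911
   Y -66 X -0.0141..0.0032 Z 0.1790..0.1949
   Y -60 X -0.0130..-0.0027 Z 0.1723..0.1951
   Y -54 X -0.0121..0.0021 Z 0.1662..0.1949
   stem z 0.068 n 19 X -0.0174 Y -0.0544
   stem z 0.080 n 23 X -0.0174 Y -0.0537
   stem z 0.092 n 10 X -0.0111 Y -0.0496
   stem z 0.104 n 10 X -0.0097 Y -0.0478
   stem z 0.116 n 10 X -0.0098 Y -0.0487
   stem z 0.128 n 6 X -0.0074 Y -0.0497
```

```bash
python3 -m inch '[[[0,0,0.25],[0,0,0],0],[[0,0,0.25],[0,0,0],0],[[0,0,0],[0,0,0],0]]'
python3 -m inch '[[[0,0,0.08],[0,0,0],0],[[0,0,0],[0,0,0],0]]'
python3 -m inch '[[[0,0,0.06],[0,0,0],0],[[0,0,0],[0,0,0],0]]'
```

```text
t: 72.25
ee_pos: [0.5772, 0.2706, 0.1766]
eef_rot: [-3.14, 0.0, 2.058]
force: [0.4, -0.5, -3.1]
finger_gap: 0.0258
grip_force: 58.9
t: 72.45
ee_pos: [0.5776, 0.2712, 0.1758]
eef_rot: [-3.141, -0.0, 2.058]
force: [0.0, -0.1, -1.4]
finger_gap: 0.0261
grip_force: 58.9
t: 72.65
ee_pos: [0.5778, 0.2714, 0.175]
eef_rot: [3.141, 0.0, 2.058]
force: [-0.8, -1.1, 0.0]
finger_gap: 0.0259
grip_force: 59.3
```

Contact. Release gently, rise straight up, back off, and check everything.

```bash
python3 -m inch '[[[0,0,0.03],[0,0,0],0],[[0,0,0],[0,0,0],0.32],[[0,0,0],[0,0,0],0.34],[[0,0,0],[0,0,0],0.38],[[0,0,0],[0,0,0],0.42],[[0,0,0],[0,0,0],0.46],[[0,0,0],[0,0,0],0.46],[[0,0,0],[0,0,0],0.46]]'|tail -5
python3 -m inch '[[[0,0,-0.2],[0,0,0],0.46],[[0,0,-0.4],[0,0,0],0.46],[[0,0,-0.8],[0,0,0],0.46],[[0,0,-0.8],[0,0,0],0.46],[[0,0,-0.8],[0,0,0],0.46],[[0,0,-0.8],[0,0,0],0.46],[[0,0,-0.8],[0,0,0],0.46],[[0,0,-0.8],[0,0,0],0.46]]'|tail -5
python3 -m inch '[[[0,-0.8,0],[0,0,0],0.46],[[0,-0.8,0],[0,0,0],0.46],[[0,-0.8,0],[0,0,0],0.46],[[0,-0.8,0],[0,0,0],0.46],[[0,-0.8,0],[0,0,0],0.46],[[0,-0.8,0],[0,0,0],0.46],[[0,0,0],[0,0,0],0.46],[[0,0,0],[0,0,0],0.46]]'|tail -5
cat > final.py <<'E'
from look import *
np.set_printoptions(precision=4,suppress=True)
tcp()
s,d=snap('wrist');print('wrist');hung(d,cloud(d,wristT(s,d)))
s,e=snap('scene');P=cloud(e);print('scene');bars(e,P);hung(e,P)
z=P[...,2];x=P[...,0];y=P[...,1]
Q=P[(z>.1)&(z<.27)&(x>.49)&(x<.66)&(y<-.32)&(y>-.55)];print('jug',Q.min(0),Q.max(0))
hd=Q[Q[:,2]>.235];print(cv2.minAreaRect((hd[:,:2]*1000).astype(np.float32)))
Y=(P[...,:2]-O)@ey;X=(P[...,:2]-O)@ex;hsv=cv2.cvtColor(e['frame'],cv2.COLOR_RGB2HSV)
for c in(-.143,-.048,.047):
    b=(z>.03)&(z<.13)&(abs(X)<.05)&(abs(Y-c)<.03)&(hsv[...,1]<90)&(hsv[...,2]>100); print('stem',c,b.sum(),np.median(X[b]),np.median(Y[b]))
E
python3 -W ignore final.py
```

```text
ee_pos: [0.5776, 0.2712, 0.1737]
eef_rot: [-3.142, -0.0, 2.058]
force: [-0.1, -0.3, -1.0]
finger_gap: 0.0393
grip_force: 0.0
ee_pos: [0.5775, 0.2714, 0.3107]
eef_rot: [3.141, -0.0, 2.059]
force: [-0.1, -0.6, -1.8]
finger_gap: 0.0394
grip_force: 0.0
ee_pos: [0.4721, 0.215, 0.3097]
eef_rot: [3.14, 0.001, 2.058]
force: [-0.3, 0.3, -0.8]
finger_gap: 0.0394
grip_force: 0.0
tcp rack -0.1222 -0.0446 0.3097 [179.91   0.07 117.9 ]
wrist
hung X [-0.0257 -0.0026] Y [0.0221 0.0718] ztop 0.1788
hung X [0.0478 0.0519] Y [0.0663 0.0726] ztop 0.1511
hung X [0.0481 0.0519] Y [0.0227 0.0287] ztop 0.1511
hung X [-0.0173  0.0053] Y [-0.0683 -0.0191] ztop 0.1787
hung X [0.0483 0.0518] Y [-0.0281 -0.0228] ztop 0.1514
hung X [0.0485 0.0521] Y [-0.0713 -0.0666] ztop 0.1512
hung X [-0.0299 -0.0081] Y [-0.1344 -0.1158] ztop 0.1778
scene
hung X [-0.0191  0.0045] Y [0.0196 0.0655] ztop 0.178
hung X [-0.0095  0.013 ] Y [-0.0733 -0.0288] ztop 0.1788
hung X [-0.0245 -0.0006] Y [-0.1701 -0.1252] ztop 0.1786
jug [ 0.5238 -0.471   0.1003] [ 0.5992 -0.3869  0.258 ]
((554.7319946289062, -429.3526306152344), (76.1340560913086, 15.420472145080566), 44.240779876708984)
stem -0.143 74 -0.011597047420167638 -0.14874538638834728
stem -0.048 71 0.00297881546617713 -0.05071773652067688
stem 0.047 89 -0.004976687306856197 0.04168299301524175
```

All three bars are hung across their hooks and the jug is upright on the crate. Let it settle briefly, recheck, and hand in if nothing has changed.

```bash
python3 -m inch '[[[0,-0.5,-0.5],[0,0,0],0.46],[[0,0,0],[0,0,0],0.46],[[0,0,0],[0,0,0],0.46],[[0,0,0],[0,0,0],0.46],[[0,0,0],[0,0,0],0.46],[[0,0,0],[0,0,0],0.46],[[0,0,0],[0,0,0],0.46],[[0,0,0],[0,0,0],0.46]]'|head -1
python3 -W ignore - <<'E'
from look import *
s,e=snap('scene');P=cloud(e);hung(e,P);bars(e,P)
from station import hand_in
print(hand_in())
E
```

```text
t: 75.95
hung X [-0.0205  0.0049] Y [0.0194 0.0671] ztop 0.179
hung X [-0.0092  0.0138] Y [-0.075 -0.028] ztop 0.1789
hung X [-0.024  -0.0011] Y [-0.1712 -0.1261] ztop 0.1783
the job is handed in; nothing more can be done
None
```

Handed in at about 76 s: the jug stands upright on the crate and all three T-bars hang on hooks of their own, including one that was found turned on its hook afterwards and was re-hung; the final check was by camera measurements only, as the 14 picture views were used up.

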